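# Close the pickling pot and tighten its clamp until the ratchet clicks

### The job

Close the steel pickling pot: set its loose lid down gently on the pot so that it sits level with its plug in the mouth, then swing the clamp arm over it until it stops under the hook. Then turn the clamp's knob clockwise until its ratchet slips and has clicked two or three times, no more, and let go. Leave the other things on the step where they are.

Things in the scene. Friction and masses are not known exactly. Their poses are not given: they have to be found in the camera images.
- pot_rim (a point): Centre of the mouth of the squat stainless pickling pot (140 mm across, 95 mm high, wall 4 mm, standing fast on the low grey step, whose top is 80 mm above the table), at the height of its rim. Inner diameter 129 mm. z up; +x points to the clamp's hinge post, 88 mm from the pot's axis; the C-shaped hook stands 88 mm out on the -x side. Post and hook reach 77 mm above the rim.
- lid_boss (a point): The loose steel lid, about 350 g, lying plug down on the step: the centre of its round grip boss (38 mm across, 28 mm high, vertical), half-way up it, on the lid's axis, 14 mm above the flange's top. Flange 140 mm across, 5 mm thick; below it the black plug, 124 mm across, 8 mm deep, tapered. Seated on the pot, this point is 19 mm above the pot's rim; on the step, 27 mm above the step.
- clamp_pivot (a point): Axis of the clamp arm's vertical hinge post, at mid height of the arm's bar (55 mm above the pot's rim). The arm swings level about it. The bar is 22 mm wide and 16 mm thick.
- clamp_handle (a point): Middle of the round upright black handle peg (16 mm thick, 40 mm high) near the free end of the clamp arm, 213 mm from the pivot axis and 20 mm above the bar's top; it moves with the arm. It can turn in a grasp.
- knob_grip (a point): Middle of the round fluted black ratchet knob on top of the clamp arm, 44 mm across, 34 mm high, vertical axis 88 mm from the pivot; over the lid's centre once the arm is home. It stays at this height; the bar's top is 25 mm below this point. It turns the screw that lowers the foot.
- clamp (a joint): Angle of the clamp arm in rad: 0 is home over the lid, against the stop under the hook; positive is swung open, anticlockwise seen from above (starts at 1.6 to 2.2). Moves with slight friction and stays where it is left; turning the knob clockwise presses it home.
- knob (a joint): How far the knob has slipped round on the screw, in rad: 0 at the start, grows as it overruns clockwise; 16 clicks a turn, so it rests at 0.39 after one click, 0.79 after two, 1.18 after three. Screw and knob turn together with about 0.31 N m until the foot presses on the lid (0.5 to 1.8 rad, not known beforehand); then the torque rises over about 0.4 rad to 0.45 N m, the knob slips and the torque drops by 0.3 at each click.
- foot: Round pressure foot, 26 mm across, on the screw's spindle under the clamp arm, below the knob; 18 mm down per turn of the knob. Origin at the centre of its underside, 1.5 to 5.2 mm above the boss of a seated lid before it is tightened. Fully tightened it presses with about 45 N and stays so when the knob is let go.
- tub: Bystander: orange plastic tub with a flat lid and a round press button on its front, 113 x 158 x 96 mm high. Origin under its centre.
- jar: Bystander: clear glass storage jar, 88 mm across, 124 mm high, its glass lid held by a wire spring clip. Origin under its centre.
- herbpot: Bystander: terracotta flower pot with a small green herb, 100 mm across, 88 mm high (herb to about 130 mm). Origin under its centre.
- bowl: Bystander: open stainless steel bowl, 136 mm across, 55 mm high. Origin under its centre.
- masher: Bystander: wooden masher (a double-ended pounder with a thin waist) lying on its side, 230 mm long, 56 mm thick. Origin under its middle; x along its length.
- brush: Bystander: flat bristle brush with a wooden handle lying on the step, along its own x. Origin under it.
- cup: Bystander: small white cup, 60 mm across, 68 mm high. Origin under its centre.
Mind the look-alikes: they are no part of the job. Leave any green look-alike of the part that bears lid_boss alone.

How it is judged:
By the outcome, as a careful person would: the job done as asked, in the order asked, and still so for the second after the job is handed in, with the robot touching nothing.
It also fails if it takes over 70 s, if anything falls off the work surface, if the arm or the gripper's body presses on something with over 40 N, if the wrist force passes 120 N, or if a joint passes its speed limit or range.

### The arm

A 6-joint arm with a two-finger parallel gripper is mounted at the origin on the work surface. World frame = base frame: x ahead of the robot, y to its left, z up, the work surface at z = 0. Lengths are in m, angles in rad, forces in N, time in s.
With the tool pointing down it reaches from about 0.4 to 0.825 m from the base axis. Payload 7 kg.
Tool frame: the origin (TCP) lies between the finger pads; the fingertips stand 22 mm ahead of it and the grasp point (between the pads) lies 3 mm ahead of it; z points along the fingers, y is the direction in which the jaws open and shut (so a half turn about z gives the same grasp; the last joint's range is limited). The gripper opens to 88 mm and grips with 3 to 60 N. Pads are 19 mm wide; open, the fingers measure 130 mm over their backs; the gripper's body (78 mm by 193 mm) begins 47 mm behind the grasp point.
Start: joints at [1.543, 0.359, 0.012, 0, -1.224, -0.288], TCP at [0.21, 0.642, 0.221] pointing down, gripper open.
Joint ranges: [-3.07, 3.07], [-1.43, 2.12], [-1.02, 1.25], [-3.03, 1.67], [-3.05, -0], [-3.03, 3.03]. Speed limits (rad/s): [2.39, 2.39, 3.01, 3.14, 3.14, 3.14].

### API

Orientations are given as [roll, pitch, yaw] about the fixed x, y, z axes, in that order (R = Rz(yaw) Ry(pitch) Rx(roll)).
In Python, from station import * gives the robot as it stands. The module is installed in compiled form; this text tells all that it offers.
- The arm moves only by the tool move_arm, never from a script. Its argument "rows" is a list of rows, each an object with "delta_rot": the turn, a rotation vector about the world's x, y, z in degrees, a list of three; "delta_pos": the shift along the world's x, y, z in cm, a list of three; "hand": the finger opening in cm, from 0 to 8.76. A call has exactly 10 rows; each row shifts and turns the commanded pose from where the row before left it; what a row does not reach is not made up. A row lasts 1/10 s, in which the tool goes at most 50 mm and 8.59 degrees, less where a joint would pass 70% of its speed; a pose out of reach is approached as far as the arm can. A call is refused whole if a number of a shift passes 5 or a number of a turn 8.59, either way. A call with a gripper value outside its range is refused whole. The fingers move at their own pace and stop on an object; "force" is the grip in N (left out, the last holds). Time passes only in rows, so rows that do not move let the fingers close, or fill a call up. It gives the time, the measured TCP pose, the force and the opening at its end, in the units of the state.
- get_state(): the state, without advancing time (a new reading comes with each control period).
- grab_frame(name): name is "side" or "top" or "wrist"; returns the picture (400x640x3 uint8, blue, green, red); there is no depth.
- camera_info(name): a dict with "camera_matrix" (3x3 intrinsics, pixels), "world_from_camera" (4x4, takes a point from camera to world coordinates); the wrist camera has in their place "T_tool_cam" (4x4, takes a point from camera to tool coordinates, whose origin is the TCP and whose axes are the flange's). Camera axes: x right, y down, z forward; pixel columns grow to the right and rows downward; lengths in m; the calibration is good to about 2 mm. A picture is of the moment at which its call begins: read the wrist's pose just before it. camera_info takes no time and is no camera call.
- job_done(): hands the job in, once; it reports no verdict.
The state is a dict: "t": time; "q": joint angles; "qd": joint speeds; "joint_efforts": joint torques, N m; "eef_pos": TCP position; "ee_rot": TCP orientation; "force": force on the tool from outside, world axes, zero at the start; "moment": the same for the moment, N m; "width": finger opening in m.
Only numpy, scipy, OpenCV 4.12 (cv2) and the standard library are available. Lean on these libraries where they do the work, as an engineer would, in place of code of your own. Each camera call takes 0.05 s, during which the arm holds its last target.

## Working session

There is one attempt and no reset: what is moved stays moved. The work goes in short steps, Python scripts to look and compute and a tool call to move; the robot and the scene stay as the last step left them, time stands still between calls to the robot, and variables do not carry over. Pictures are saved under pics/ and viewed, and the job is handed in when it is done.

Besides the shell and the picture viewer there is one more tool, called after "Call:" as a command line: name --argument value ..., lists and objects as JSON in quotes. move_arm: Moves the arm, as the interface text tells. Its arguments: {"type":"object","properties":{"rows":{"type":"array"},"force":{"type":"number"}},"required":["rows"]}

```bash
mkdir -p pics; cat > h.py <<'E'
from station import *
import numpy as np, cv2
from scipy.spatial.transform import Rotation as R
def cam(n):
    c=camera_info(n); return np.array(c["camera_matrix"]),np.array(c["world_from_camera"]) if "world_from_camera" in c else np.array(c["T_tool_cam"])
def wcam(s):
    K,T=cam("wrist"); W=np.eye(4); W[:3,:3]=R.from_euler('xyz',s["ee_rot"]).as_matrix() if len(s["ee_rot"])==3 else np.array(s["ee_rot"]); W[:3,3]=s["eef_pos"]; return K,W@T
def ray(KT,u,v):
    K,T=KT; d=T[:3,:3]@np.linalg.solve(K,[u,v,1.]); return T[:3,3],d
def onz(KT,u,v,z):
    o,d=ray(KT,u,v); return o+d*(z-o[2])/d[2]
def proj(KT,p):
    K,T=KT; c=T[:3,:3].T@(np.array(p)-T[:3,3]); q=K@c; return q[:2]/q[2]
def tri(a,ua,b,ub):
    o1,d1=ray(a,*ua);o2,d2=ray(b,*ub)
    A=np.stack([d1,-d2],1); s=np.linalg.lstsq(A,o2-o1,rcond=None)[0]
    p,q=o1+s[0]*d1,o2+s[1]*d2; return (p+q)/2,np.linalg.norm(p-q)
E
python3 - <<'E'
from h import *
s=get_state();print(s)
for n in("side","top","wrist"):
    cv2.imwrite(f"pics/{n}0.png",grab_frame(n)); print(n,cam(n))
E
```

```text
{'t': 0.0, 'q': array([ 1.54310983e+00,  3.59392045e-01,  1.10449647e-02, -3.38201881e-04,
       -1.22410016e+00, -2.88104077e-01]), 'qd': array([ 0.00068637, -0.00022727,  0.00095591,  0.00134691, -0.00065138,
       -0.00248912]), 'joint_efforts': array([-3.40914403e-04, -5.82726824e+01,  2.93048269e+01,  6.99672773e+00,
        6.92003465e-03, -1.63108357e-04]), 'eef_pos': array([0.20950686, 0.64113247, 0.22051547]), 'ee_rot': array([ 3.13991944e+00, -1.64300753e-04, -3.15905622e-01]), 'force': array([-0.03823605, -0.0347095 ,  0.39939497]), 'moment': array([-0.03227614,  0.01595782, -0.03771173]), 'width': 0.08744704566620347}
side (array([[440.85601931,   0.        , 315.33545922],
       [  0.        , 440.85601931, 197.82378094],
       [  0.        ,   0.        ,   1.        ]]), array([[ 0.98260359, -0.09505737,  0.15954397,  0.27138876],
       [-0.18518042, -0.56664715,  0.80288182, -1.05975866],
       [ 0.0140853 , -0.81845898, -0.57439229,  1.00300557],
       [ 0.        ,  0.        ,  0.        ,  1.        ]]))
top (array([[421.0727857 ,   0.        , 315.87441323
[... 156 characters left out ...]
.42286012],
       [-0.99998453,  0.00466182, -0.0030355 ,  0.08202906],
       [ 0.00276841, -0.05626784, -0.99841187,  1.54624321],
       [ 0.        ,  0.        ,  0.        ,  1.        ]]))
wrist (array([[297.32792843,   0.        , 319.40682601],
       [  0.        , 297.32792843, 206.0260924 ],
       [  0.        ,   0.        ,   1.        ]]), array([[-3.19108589e-05, -9.51640776e-01, -3.07213007e-01,
         8.23180202e-02],
       [ 9.99998953e-01,  4.14020099e-04, -1.38636459e-03,
        -1.28866081e-03],
       [ 1.44651343e-03, -3.07212730e-01,  9.51639767e-01,
        -1.62450995e-01],
       [ 0.00000000e+00,  0.00000000e+00,  0.00000000e+00,
         1.00000000e+00]]))
```

View pics/side0.png

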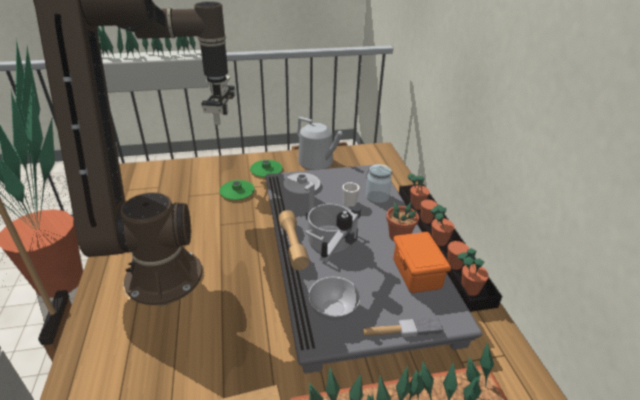

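View pics/top0.png

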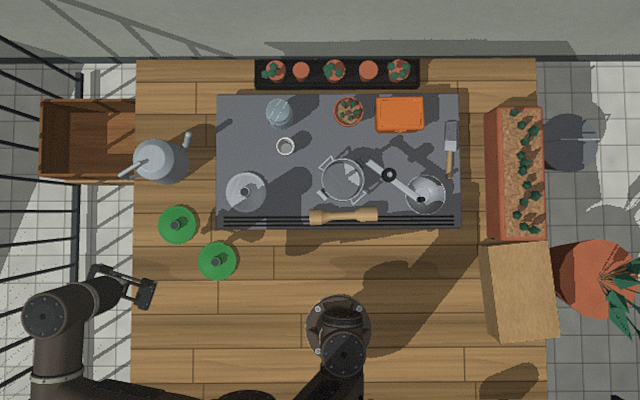

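View pics/wrist0.png

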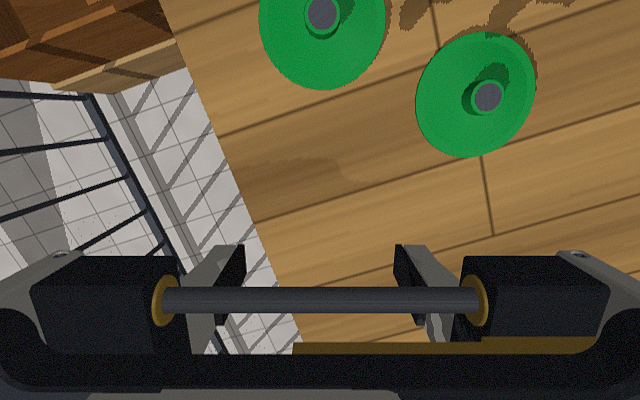

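```bash
python3 - <<'E'
import cv2
a=cv2.imread("pics/top0.png")[85:235,210:470]; cv2.imwrite("pics/topc.png",cv2.resize(a,None,fx=3,fy=3,interpolation=cv2.INTER_CUBIC))
a=cv2.imread("pics/side0.png")[160:320,260:460]; cv2.imwrite("pics/sidec.png",cv2.resize(a,None,fx=3.7,fy=3.7,interpolation=cv2.INTER_CUBIC))
E
```

```text
(no output)
```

View pics/topc.png

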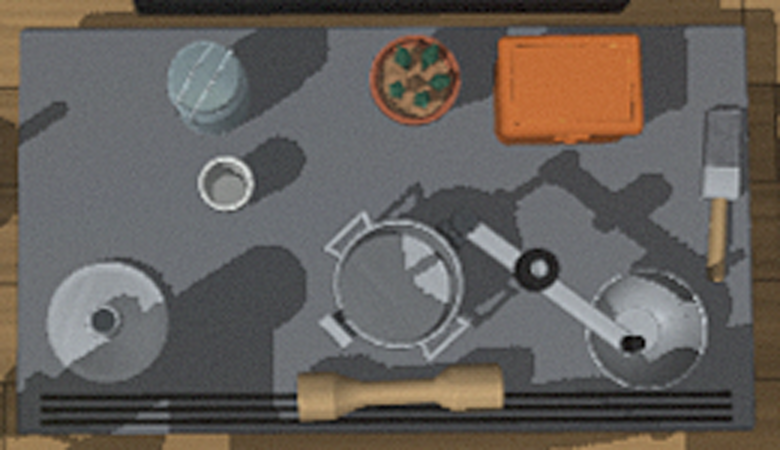

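View pics/sidec.png

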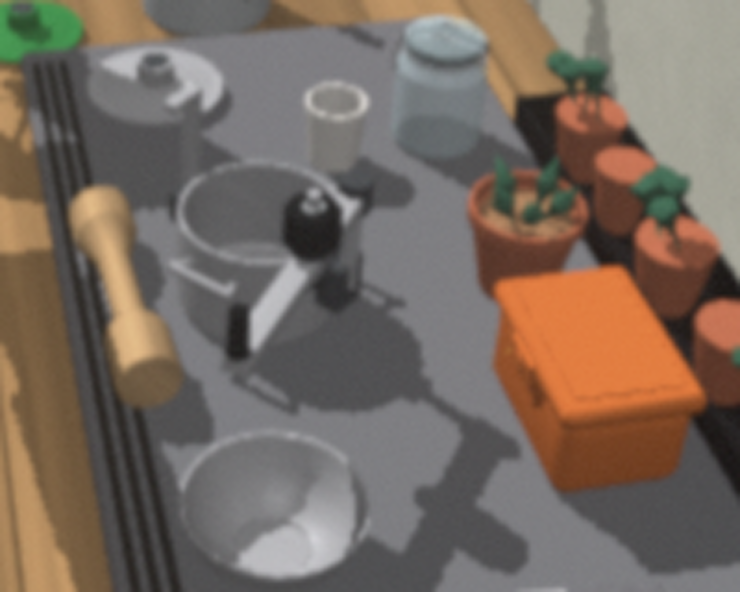

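```bash
python3 - <<'E'
from h import *
T=cam("top")
f=lambda u,v,z:onz(T,210+(u+.5)/3-.5,85+(v+.5)/3-.5,z).round(4)
print("lid boss",f(104,320,.121),"flange",f(107,321,.09))
pot=f(398,285,.175);print("pot",pot,"post",f(480,231,.252))
k=f(538,268,.28);h=f(633,341,.278);print("knob",k,"handle",h)
d=(h-k)[:2];L=np.hypot(*d);print(L);print("pivot",k[:2]-d/L*.088)
E
```

```text
lid boss [0.4902 0.3201 0.121 ] flange [0.4905 0.3218 0.09  ]
pot [ 0.5243 -0.0087  0.175 ] post [ 0.574  -0.0885  0.252 ]
knob [ 0.533  -0.1428  0.28  ] handle [ 0.4592 -0.2375  0.278 ]
0.12006052640231094
pivot [ 0.58709272 -0.07338834]
```

Call:
move_arm --rows '[{"delta_pos": [2.8, -3.2, 0.6], "delta_rot": [0, 0, -3], "hand": 8}, {"delta_pos": [2.8, -3.2, 0.6], "delta_rot": [0, 0, -3], "hand": 8}, {"delta_pos": [2.8, -3.2, 0.6], "delta_rot": [0, 0, -3], "hand": 8}, {"delta_pos": [2.8, -3.2, 0.6], "delta_rot": [0, 0, -3], "hand": 8}, {"delta_pos": [2.8, -3.2, 0.6], "delta_rot": [0, 0, -3], "hand": 8}, {"delta_pos": [2.8, -3.2, 0.6], "delta_rot": [0, 0, -3], "hand": 8}, {"delta_pos": [2.8, -3.2, 0.6], "delta_rot": [0, 0, -3], "hand": 8}, {"delta_pos": [2.8, -3.2, 0.6], "delta_rot": [0, 0, -3], "hand": 8}, {"delta_pos": [2.8, -3.2, 0.6], "delta_rot": [0, 0, -3], "hand": 8}, {"delta_pos": [2.8, -3.2, 0.6], "delta_rot": [0, 0, -3], "hand": 8}]'

```text
t: 1.15
eef_pos: [0.4904, 0.3201, 0.2817]
ee_rot: [3.141, 0.0, -0.841]
force: [1.2, 0.3, -0.2]
width: 0.0801
```

```bash
python3 - <<'E'
from h import *
s=get_state();im=grab_frame("wrist");cv2.imwrite("pics/w1.png",im);print(s["eef_pos"],s["ee_rot"],s["q"])
KT=wcam(s);print(proj(KT,[.4902,.3201,.121]),proj(KT,[.4905,.3218,.093]))
E
```

```text
[0.49040532 0.32006075 0.28166631] [ 3.14149260e+00  9.15685487e-05 -8.41392976e-01] [ 9.11838550e-01  1.79138602e-01 -9.59862529e-02 -1.12427652e-04
 -1.29575326e+00 -1.82404656e-01]
[320.21225624 186.84613956] [319.04741772 181.99656502]
```

View pics/w1.png

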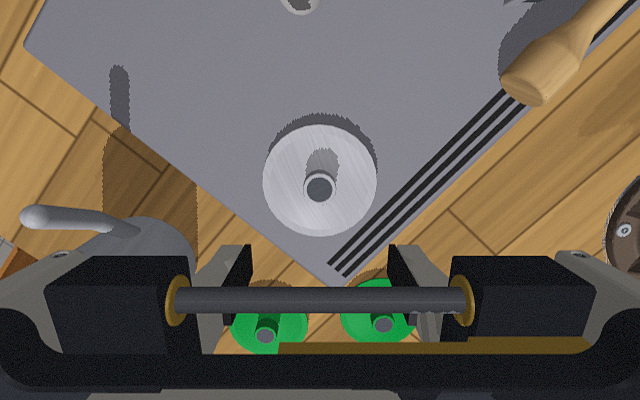

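```bash
python3 - <<'E'
from h import *
im=cv2.imread("pics/w1.png");s=get_state();KT=wcam(s)
hsv=cv2.cvtColor(im,cv2.COLOR_BGR2HSV)
m=((hsv[...,2]>150)&(hsv[...,1]<40)).astype(np.uint8)*255
m[:,:255]=0;m[:,385:]=0;m[:110]=0;m[245:]=0
m=cv2.morphologyEx(m,cv2.MORPH_OPEN,np.ones((3,3)))
c=max(cv2.findContours(m,0,1)[0],key=cv2.contourArea)
h=cv2.convexHull(c)[:,0]
P=np.array([onz(KT,u,v,.093)[:2] for u,v in h])
A=np.c_[2*P,np.ones(len(P))];x=np.linalg.lstsq(A,(P**2).sum(1),rcond=None)[0]
print(x[:2],np.sqrt(x[2]+x[:2]@x[:2]),len(P))
g=im[160:215,290:350];cv2.imwrite("pics/w1c.png",cv2.resize(g,None,fx=10,fy=10,interpolation=cv2.INTER_CUBIC))
E
```

```text
[0.4922963  0.31978075] 0.06950131924271481 53
```

View pics/w1c.png

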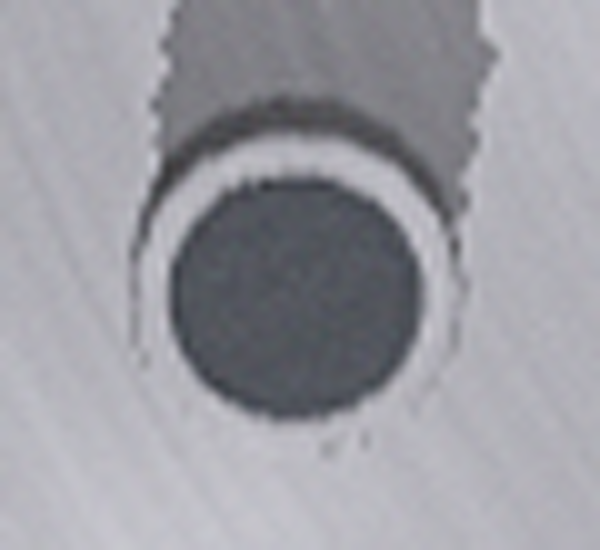

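Call:
move_arm --rows '[{"delta_pos": [0, 0.1, -2.2], "delta_rot": [0, 0, 0], "hand": 8}, {"delta_pos": [0, 0, -2.2], "delta_rot": [0, 0, 0], "hand": 8}, {"delta_pos": [0, 0, -2.2], "delta_rot": [0, 0, 0], "hand": 8}, {"delta_pos": [0, 0, -2.2], "delta_rot": [0, 0, 0], "hand": 8}, {"delta_pos": [0, 0, -2.2], "delta_rot": [0, 0, 0], "hand": 8}, {"delta_pos": [0, 0, 0], "delta_rot": [0, 0, 0], "hand": 8}, {"delta_pos": [0, 0, 0], "delta_rot": [0, 0, 0], "hand": 8}, {"delta_pos": [0, 0, 0], "delta_rot": [0, 0, 0], "hand": 8}, {"delta_pos": [0, 0, 0], "delta_rot": [0, 0, 0], "hand": 8}, {"delta_pos": [0, 0, 0], "delta_rot": [0, 0, 0], "hand": 8}]'

```text
t: 2.2
eef_pos: [0.4899, 0.3229, 0.1724]
ee_rot: [-3.14, 0.0, -0.839]
force: [0.6, 0.3, 0.6]
width: 0.0799
```

```bash
python3 - <<'E'
from h import *
s=get_state();im=grab_frame("wrist");cv2.imwrite("pics/w2.png",im);print(s["eef_pos"],s["ee_rot"])
KT=wcam(s)
for p in ([.490,.321,.121],[.490,.321,.093],[.488,.3222,.121],[.4923,.3198,.093]):print(p,proj(KT,p).round(1))
E
```

```text
[0.48993043 0.32294348 0.17243877] [-3.14004107e+00  1.88515717e-04 -8.39280448e-01]
[0.49, 0.321, 0.121] [322.1 219.8]
[0.49, 0.321, 0.093] [321.9 208.3]
[0.488, 0.3222, 0.121] [322.9 222.5]
[0.4923, 0.3198, 0.093] [320.8 205.6]
```

View pics/w2.png

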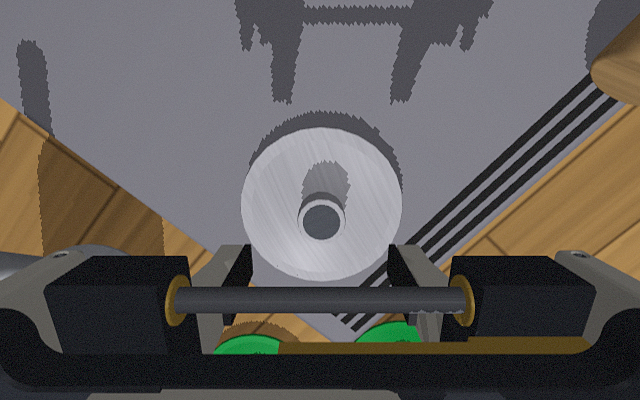

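```bash
python3 - <<'E'
from h import *
im=cv2.imread("pics/w2.png");s=get_state();KT=wcam(s)
g=cv2.GaussianBlur(cv2.cvtColor(im,cv2.COLOR_BGR2GRAY),(3,3),0).astype(float)
# radial edges: for circle at (cx,cy,z=.093), strongest drop
def edges(c,z,r0,r1,angs):
    out=[]
    for a in angs:
        rs=np.arange(r0,r1,.0004);vals=[]
        for r in rs:
            u,v=proj(KT,[c[0]+r*np.cos(a),c[1]+r*np.sin(a),z]); vals.append(cv2.getRectSubPix(g.astype(np.float32),(1,1),(u,v))[0,0])
        d=np.diff(vals);i=np.argmin(d);out.append((a,rs[i],d[i]))
    return np.array(out)
yaw=-.839
e=edges([.490,.321],.093,.058,.085,yaw+np.radians(np.arange(0,360,15)))
for a,r,d in e: print(round(np.degrees(a-yaw)),round(r*1000,1),round(d,1),end=' | ')
ok=e[:,2]<-5
P=np.array([.490,.321])+e[ok,1:2]*np.c_[np.cos(e[ok,0]),np.sin(e[ok,0])]
A=np.c_[2*P,np.ones(len(P))];x=np.linalg.lstsq(A,(P**2).sum(1),rcond=None)[0];print(x[:2],np.sqrt(x[2]+x[:2]@x[:2]))
m=((g<105)).astype(np.uint8);m[:200]=0;m[245:]=0;m[:,:298]=0;m[:,348:]=0
n,l,st,ce=cv2.connectedComponentsWithStats(m);i=1+np.argmax(st[1:,4]);print(st[i],ce[i],onz(KT,*ce[i],.121))
E
```

```text
0 67.6 -20.6 | 15 67.6 -22.5 | 30 67.6 -21.6 | 45 68.0 -22.0 | 60 68.4 -16.0 | 75 68.8 -11.7 | 90 69.2 -13.7 | 105 70.0 -10.1 | 120 73.2 -19.7 | 135 70.4 -9.5 | 150 70.8 -10.0 | 165 79.6 -16.6 | 180 76.8 -16.9 | 195 79.6 -17.1 | 210 80.4 -17.1 | 225 76.4 -17.5 | 240 68.4 -31.4 | 255 68.4 -9.6 | 270 68.0 -11.0 | 285 67.6 -19.9 | 300 67.2 -21.5 | 315 67.2 -22.5 | 330 66.8 -20.5 | 345 66.8 -22.0 | [0.48653916 0.32486561] 0.07076048376844596
[303 205  37  34 972] [321.05555556 221.76954733] [0.48949199 0.32255399 0.121     ]
```

Call:
move_arm --rows '[{"delta_pos": [-0.1, -0.05, -1.2], "delta_rot": [0, 0, 0], "hand": 8}, {"delta_pos": [0, 0, -1.2], "delta_rot": [0, 0, 0], "hand": 8}, {"delta_pos": [0, 0, -1.2], "delta_rot": [0, 0, 0], "hand": 8}, {"delta_pos": [0, 0, -1.0], "delta_rot": [0, 0, 0], "hand": 8}, {"delta_pos": [0, 0, -0.8], "delta_rot": [0, 0, 0], "hand": 8}, {"delta_pos": [0, 0, 0], "delta_rot": [0, 0, 0], "hand": 8}, {"delta_pos": [0, 0, 0], "delta_rot": [0, 0, 0], "hand": 3}, {"delta_pos": [0, 0, 0], "delta_rot": [0, 0, 0], "hand": 3}, {"delta_pos": [0, 0, 0], "delta_rot": [0, 0, 0], "hand": 3}, {"delta_pos": [0, 0, 0], "delta_rot": [0, 0, 0], "hand": 3}]' --force 25

```text
t: 3.25
eef_pos: [0.4888, 0.3223, 0.1179]
ee_rot: [-3.141, 0.0, -0.839]
force: [-1.0, -0.6, 0.1]
width: 0.0536
```

Call:
move_arm --rows '[{"delta_pos": [0, 0, 0], "delta_rot": [0, 0, 0], "hand": 3}, {"delta_pos": [0, 0, 0], "delta_rot": [0, 0, 0], "hand": 3}, {"delta_pos": [0, 0, 0], "delta_rot": [0, 0, 0], "hand": 3}, {"delta_pos": [0, 0, 0.3], "delta_rot": [0, 0, 0], "hand": 3}, {"delta_pos": [0, 0, 1], "delta_rot": [0, 0, 0], "hand": 3}, {"delta_pos": [0, 0, 3], "delta_rot": [0, 0, 0], "hand": 3}, {"delta_pos": [0, 0, 4], "delta_rot": [0, 0, 0], "hand": 3}, {"delta_pos": [0, 0, 4], "delta_rot": [0, 0, 0], "hand": 3}, {"delta_pos": [0, 0, 4], "delta_rot": [0, 0, 0], "hand": 3}, {"delta_pos": [0, 0, 4], "delta_rot": [0, 0, 0], "hand": 3}]'

```text
t: 4.25
eef_pos: [0.4885, 0.3218, 0.3234]
ee_rot: [-3.14, 0.0, -0.839]
force: [1.0, 0.7, 0.1]
width: 0.0296
```

```bash
python3 - <<'E'
from h import *
s=get_state();im=grab_frame("wrist");cv2.imwrite("pics/w3.png",im);print(s["eef_pos"],s["ee_rot"],s["width"],s["force"])
E
```

```text
[0.48846864 0.3217573  0.32336252] [-3.14036032e+00  4.82106447e-05 -8.39337853e-01] 0.029573356138704536 [1.02539806 0.74969602 0.10821151]
```

View pics/w3.png

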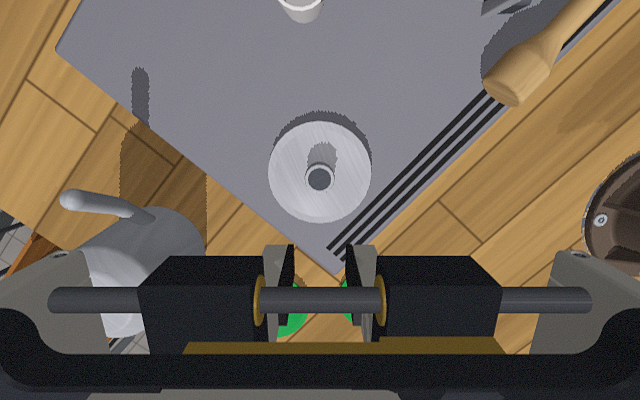

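```bash
python3 - <<'E'
from h import *
s=get_state();KT=wcam(s);im=cv2.imread("pics/w3.png")
g=cv2.GaussianBlur(cv2.cvtColor(im,cv2.COLOR_BGR2GRAY),(3,3),0)
m=((g<105)).astype(np.uint8);m[:165]=0;m[195:]=0;m[:,:300]=0;m[:,340:]=0
n,l,st,ce=cv2.connectedComponentsWithStats(m);i=1+np.argmax(st[1:,4]);print(st[i],ce[i])
for z in(.121,.15,.2):print(z,onz(KT,*ce[i],z))
K=KT[0]
for a,b in((268,372),): print("flange depth",.140*K[0,0]/(b-a), "expected",(np.linalg.inv(KT[1])@[.489,.3225,.093,1])[2])
g=im[100:240,240:400];cv2.imwrite("pics/w3c.png",cv2.resize(g,None,fx=4.5,fy=4.2,interpolation=cv2.INTER_CUBIC))
cv2.imwrite("pics/side3.png",cv2.resize(grab_frame("side")[140:260,220:380],None,fx=4.5,fy=4.5,interpolation=cv2.INTER_CUBIC))
E
```

```text
[309 169  21  21 357] [319.03081232 178.90756303]
0.121 [0.49235813 0.3267136  0.121     ]
0.15 [0.49641748 0.3216235  0.15      ]
0.2 [0.50341635 0.31284748 0.2       ]
flange depth 0.40024913442011945 expected 0.40657892805716767
```

View pics/w3c.png

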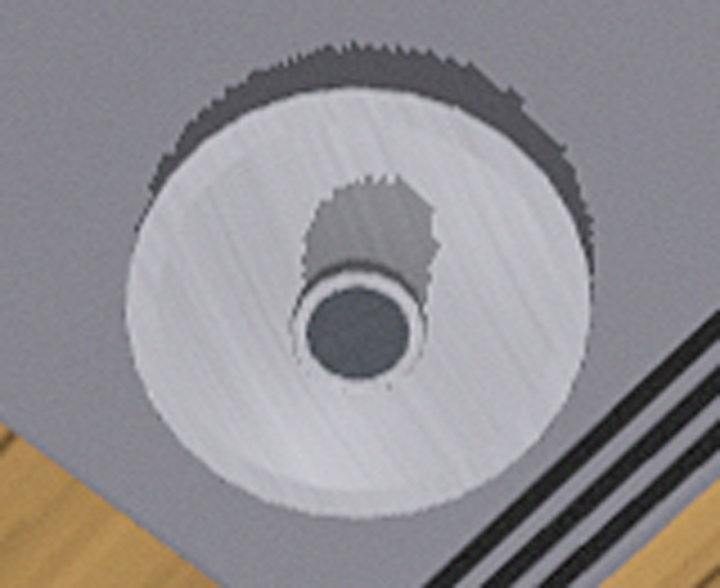

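View pics/side3.png

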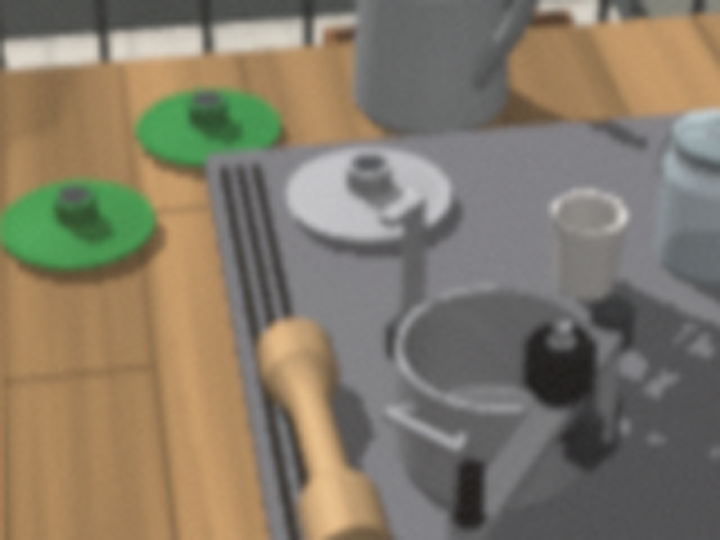

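Call:
move_arm --rows '[{"delta_pos": [0.25, 0.3, -3], "delta_rot": [0, 0, 0], "hand": 8}, {"delta_pos": [0, 0, -3], "delta_rot": [0, 0, 0], "hand": 8}, {"delta_pos": [0, 0, -3], "delta_rot": [0, 0, 0], "hand": 8}, {"delta_pos": [0, 0, -3], "delta_rot": [0, 0, 0], "hand": 8}, {"delta_pos": [0, 0, -3], "delta_rot": [0, 0, 0], "hand": 8}, {"delta_pos": [0, 0, 0], "delta_rot": [0, 0, 0], "hand": 8}, {"delta_pos": [0, 0, 0], "delta_rot": [0, 0, 0], "hand": 8}, {"delta_pos": [0, 0, 0], "delta_rot": [0, 0, 0], "hand": 8}, {"delta_pos": [0, 0, 0], "delta_rot": [0, 0, 0], "hand": 8}, {"delta_pos": [0, 0, 0], "delta_rot": [0, 0, 0], "hand": 8}]'

```text
t: 5.35
eef_pos: [0.4916, 0.3256, 0.1718]
ee_rot: [-3.139, 0.0, -0.839]
force: [0.6, -0.3, 0.4]
width: 0.08
```

```bash
cat >> h.py <<'E'
def edges(g,KT,c,z,r0,r1,angs,sign=-1):
    out=[];g=g.astype(np.float32)
    for a in angs:
        rs=np.arange(r0,r1,.0004)
        uv=np.array([proj(KT,[c[0]+r*np.cos(a),c[1]+r*np.sin(a),z]) for r in rs],np.float32)
        v=cv2.remap(g,uv[:,0].reshape(1,-1),uv[:,1].reshape(1,-1),1)[0]
        d=np.diff(v)*sign;i=np.argmax(d);out.append((a,rs[i],d[i]))
    return np.array(out)
def circ(P):
    A=np.c_[2*P,np.ones(len(P))];x=np.linalg.lstsq(A,(P**2).sum(1),rcond=None)[0];return x[:2],np.sqrt(x[2]+x[:2]@x[:2])
def rcirc(P,it=4):
    for _ in range(it):
        c,r=circ(P);e=np.abs(np.linalg.norm(P-c,axis=1)-r);P=P[e<=max(.0008,np.percentile(e,85))]
    return c,r,len(P)
E
python3 - <<'E'
from h import *
s=get_state();im=grab_frame("wrist");cv2.imwrite("pics/w4.png",im);print(s["eef_pos"],s["ee_rot"],s["width"])
KT=wcam(s);g=cv2.GaussianBlur(cv2.cvtColor(im,cv2.COLOR_BGR2GRAY),(3,3),0)
c=np.array([.491,.3245]);e=edges(g,KT,c,.093,.060,.078,-.839+np.radians(np.arange(-130,131,10)))
P=c+e[:,1:2]*np.c_[np.cos(e[:,0]),np.sin(e[:,0])];print(rcirc(P))
e=edges(g,KT,c,.121,.007,.018,np.radians(np.arange(0,360,15)),1);P=c+e[:,1:2]*np.c_[np.cos(e[:,0]),np.sin(e[:,0])];print(rcirc(P))
E
```

```text
[0.49156126 0.32556236 0.17182703] [-3.13944675e+00  2.70420229e-04 -8.39305255e-01] 0.07997691875554394
(array([0.48959547, 0.32275937]), np.float64(0.06876431978513003), 23)
(array([0.48939436, 0.32293772]), np.float64(0.014139781495113274), 24)
```

View pics/w4.png

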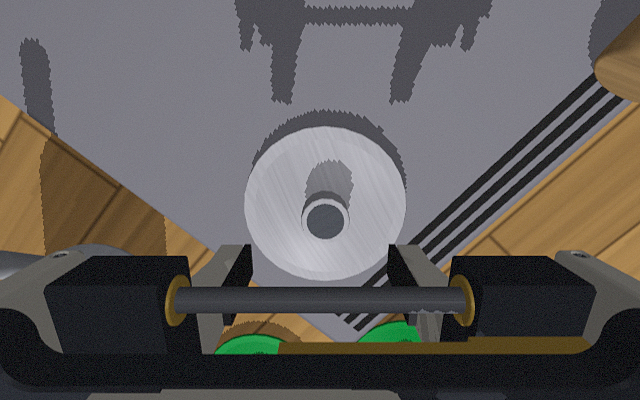

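Call:
move_arm --rows '[{"delta_pos": [-0.2, -0.28, -1.5], "delta_rot": [0, 0, 0], "hand": 6}, {"delta_pos": [0, 0, -1.5], "delta_rot": [0, 0, 0], "hand": 6}, {"delta_pos": [0, 0, -1.5], "delta_rot": [0, 0, 0], "hand": 6}, {"delta_pos": [0, 0, -0.97], "delta_rot": [0, 0, 0], "hand": 6}, {"delta_pos": [0, 0, 0], "delta_rot": [0, 0, 0], "hand": 6}, {"delta_pos": [0, 0, 0], "delta_rot": [0, 0, 0], "hand": 0}, {"delta_pos": [0, 0, 0], "delta_rot": [0, 0, 0], "hand": 0}, {"delta_pos": [0, 0, 0], "delta_rot": [0, 0, 0], "hand": 0}, {"delta_pos": [0, 0, 0], "delta_rot": [0, 0, 0], "hand": 0}, {"delta_pos": [0, 0, 0], "delta_rot": [0, 0, 0], "hand": 0}]' --force 30

```text
t: 6.4
eef_pos: [0.4893, 0.3224, 0.1163]
ee_rot: [-3.141, -0.0, -0.839]
force: [-0.6, -0.1, 2.6]
width: 0.0252
```

```bash
python3 - <<'E'
from h import *
s=get_state();im=grab_frame("wrist");cv2.imwrite("pics/w5.png",im);print(s["eef_pos"],s["width"],s["force"])
cv2.imwrite("pics/side5.png",cv2.resize(grab_frame("side")[110:230,220:380],None,fx=4.5,fy=4.5,interpolation=cv2.INTER_CUBIC))
print(get_state()["width"])
E
```

```text
[0.48928425 0.32239246 0.11625565] 0.025165388280374325 [-0.59800327 -0.07262956  2.58499376]
0.017885410916602177
```

View pics/w5.png

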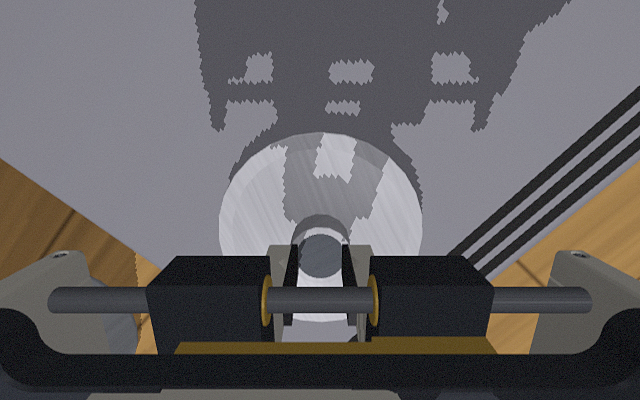

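View pics/side5.png

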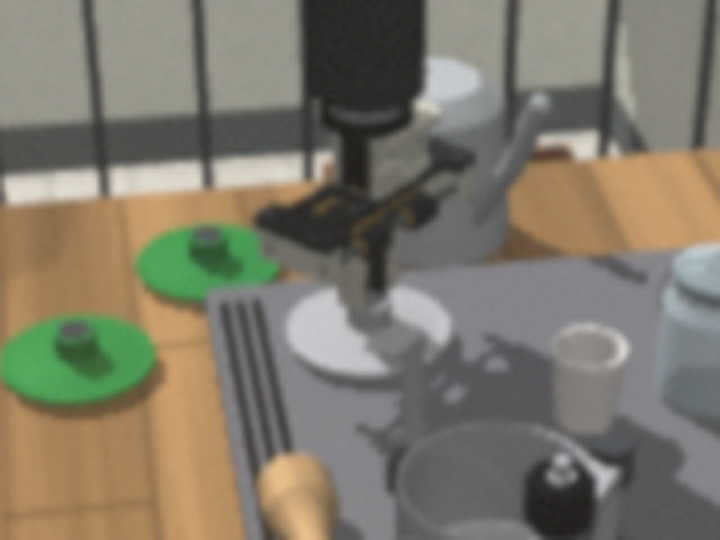

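```bash
python3 - <<'E'
from h import *
s=get_state();KT=wcam(s);p=s["eef_pos"];print(s["width"],s["q"])
for z in (.022,.003,0,-.03):print(z,proj(KT,p-[0,0,z]))
print(proj(KT,[.4895,.3228,.121]),proj(KT,[.4895,.3228,.093]))
im=cv2.imread("pics/w5.png")
cv2.imwrite("pics/w5c.png",cv2.resize(im[200:350,230:420],None,fx=4,fy=4,interpolation=cv2.INTER_CUBIC))
x=np.array([np.cos(-.839),np.sin(-.839)])
print(onz(KT,321,255,.121)[:2]-p[:2], x)
E
```

```text
0.017885410916602177 [ 9.16177813e-01  3.02567429e-01 -3.28981454e-01  2.61819114e-04
 -9.38558677e-01 -1.84756708e-01]
0.022 [320.44978868 237.26900531]
0.003 [320.50461213 249.88207266]
0 [320.51427653 252.10553117]
-0.03 [320.6309892  278.95726574]
[319.93917111 256.03117639] [319.93347886 236.74802813]
[ 0.00012811 -0.00055601] [ 0.66820714 -0.74397528]
```

View pics/w5c.png

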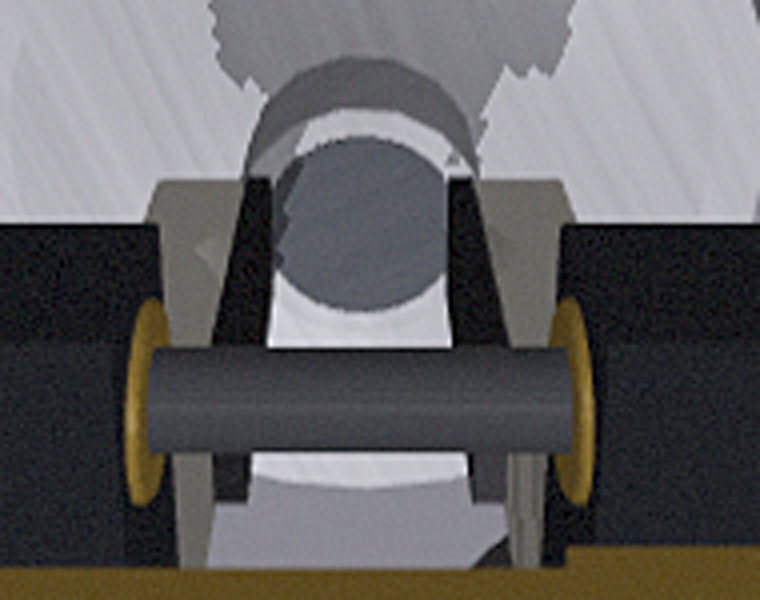

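Call:
move_arm --rows '[{"delta_pos": [0, 0, 0], "delta_rot": [0, 0, 0], "hand": 6.5}, {"delta_pos": [0, 0, 0], "delta_rot": [0, 0, 0], "hand": 6.5}, {"delta_pos": [0, 0, 0], "delta_rot": [0, 0, 0], "hand": 6.5}, {"delta_pos": [0, 0, 0], "delta_rot": [0, 0, 0], "hand": 6.5}, {"delta_pos": [0, 0, 0], "delta_rot": [0, 0, 0], "hand": 6.5}, {"delta_pos": [0, 0, 0], "delta_rot": [0, 0, 0], "hand": 6.5}, {"delta_pos": [0, 0, 0], "delta_rot": [0, 0, 0], "hand": 6.5}, {"delta_pos": [0, 0, -0.4], "delta_rot": [0, 0, 0], "hand": 6.5}, {"delta_pos": [0, 0, -0.4], "delta_rot": [0, 0, 0], "hand": 6.5}, {"delta_pos": [0, 0, -0.4], "delta_rot": [0, 0, 0], "hand": 6.5}]'

```text
t: 7.5
eef_pos: [0.489, 0.3222, 0.1032]
ee_rot: [3.141, 0.0, -0.839]
force: [-0.4, -0.1, -1.3]
width: 0.0653
```

```bash
python3 - <<'E'
from h import *
s=get_state();im=grab_frame("wrist");print(s["eef_pos"],s["width"],s["force"])
cv2.imwrite("pics/w6.png",im)
E
```

```text
[0.48900683 0.32215625 0.10322184] 0.06526308706551881 [-0.36766928 -0.05801465 -1.28527054]
```

View pics/w6.png

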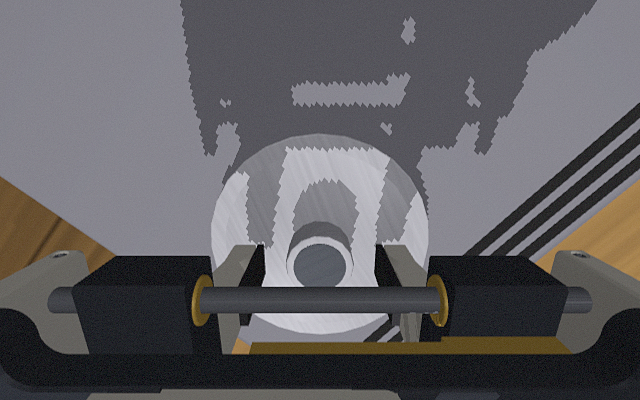

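Call:
move_arm --rows '[{"delta_pos": [0, 0, -0.2], "delta_rot": [0, 0, 0], "hand": 6.5}, {"delta_pos": [0, 0, -0.2], "delta_rot": [0, 0, 0], "hand": 6.5}, {"delta_pos": [0, 0, -0.1], "delta_rot": [0, 0, 0], "hand": 6.5}, {"delta_pos": [0, 0, 0], "delta_rot": [0, 0, 0], "hand": 0}, {"delta_pos": [0, 0, 0], "delta_rot": [0, 0, 0], "hand": 0}, {"delta_pos": [0, 0, 0], "delta_rot": [0, 0, 0], "hand": 0}, {"delta_pos": [0, 0, 0], "delta_rot": [0, 0, 0], "hand": 0}, {"delta_pos": [0, 0, 0], "delta_rot": [0, 0, 0], "hand": 0}, {"delta_pos": [0, 0, 0], "delta_rot": [0, 0, 0], "hand": 0}, {"delta_pos": [0, 0, 0], "delta_rot": [0, 0, 0], "hand": 0}]' --force 30

```text
t: 8.55
eef_pos: [0.4892, 0.3223, 0.0989]
ee_rot: [-3.141, -0.0, -0.839]
force: [-0.2, -0.2, 2.5]
width: 0.037
```

Call:
move_arm --rows '[{"delta_pos": [0, 0, 0.3], "delta_rot": [0, 0, 0], "hand": 0}, {"delta_pos": [0, 0, 1.5], "delta_rot": [0, 0, 0], "hand": 0}, {"delta_pos": [0, 0, 3], "delta_rot": [0, 0, 0], "hand": 0}, {"delta_pos": [-0.5, -2, 3.2], "delta_rot": [0, 0, 0], "hand": 0}, {"delta_pos": [-0.7, -3.5, 3], "delta_rot": [0, 0, 0], "hand": 0}, {"delta_pos": [-0.8, -4, 3], "delta_rot": [0, 0, 0], "hand": 0}, {"delta_pos": [-0.8, -4, 3], "delta_rot": [0, 0, 0], "hand": 0}, {"delta_pos": [-0.8, -4, 3], "delta_rot": [0, 0, 0], "hand": 0}, {"delta_pos": [-0.7, -4, 3], "delta_rot": [0, 0, 0], "hand": 0}, {"delta_pos": [-0.3, -2.5, 3], "delta_rot": [0, 0, 0], "hand": 0}]'

```text
t: 9.55
eef_pos: [0.4419, 0.0818, 0.3586]
ee_rot: [3.142, 0.0, -0.84]
force: [1.3, 0.9, -3.1]
width: 0.0372
```

```bash
python3 - <<'E'
from h import *
s=get_state();im=grab_frame("wrist");print(s["eef_pos"],s["ee_rot"],s["width"],s["force"],s["moment"],abs(s["qd"]).max())
cv2.imwrite("pics/w7.png",im)
KT=wcam(s);print(proj(KT,[.5243,-.0087,.175]),proj(KT,[.5855,-.0755,.252]))
E
```

```text
[0.44185657 0.08176173 0.35855004] [ 3.14151096e+00  4.92421712e-04 -8.39955173e-01] 0.03722968515453897 [ 1.27882875  0.90100283 -3.07079217] [ 0.17496599 -0.24950021  0.00193718] 0.6641948416460833
[319.2134134   69.71817058] [317.68103201 -80.45885374]
```

View pics/w7.png

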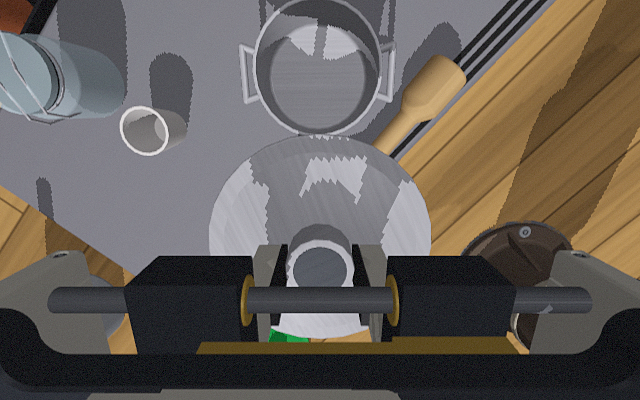

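```bash
python3 - <<'E'
from h import *
s=get_state();im=grab_frame("wrist");print(s["eef_pos"],s["ee_rot"],abs(s["qd"]).max())
cv2.imwrite("pics/w8.png",im)
KT=wcam(s);g=cv2.GaussianBlur(cv2.cvtColor(im,cv2.COLOR_BGR2GRAY),(3,3),0)
def fit(c,z,r0,r1,an,sg):
    e=edges(g,KT,c,z,r0,r1,s["ee_rot"][2]+np.radians(an),sg);P=c+e[:,1:2]*np.c_[np.cos(e[:,0]),np.sin(e[:,0])]
    return rcirc(P),(e[:,1]*1000).round(1)
c=np.array([.524,-.009])
an=np.r_[45:120:5,240:315:5]
print("inner",fit(c,.175,.058,.068,np.r_[30:160:6,200:330:6],1)); print("outer",fit(c,.175,.066,.076,np.r_[40:75:6,110:165:6,200:250:6,290:325:6],-1))
z=s["eef_pos"][2]
cl=s["eef_pos"][:2]+0
print("lid flange",fit(cl,z+.008-.014,.062,.076,np.r_[-75:76:5],-1))
print("boss", fit(cl,z+.022,.010,.018,np.r_[0:360:15],1))
cv2.imwrite("pics/w8c.png",cv2.resize(im[0:150,220:420],None,fx=4,fy=4,interpolation=cv2.INTER_CUBIC))
E
```

```text
[0.44347032 0.07984121 0.36427901] [-3.1357366  -0.00363498 -0.84021874] 0.12434204985874228
inner ((array([ 0.52546979, -0.0070409 ]), np.float64(0.06546938372364301), 44), array([66.4, 67.2, 67.2, 66.8, 67.6, 67.2, 67.6, 67.6, 67.6, 67.2, 67.2,
       67.6, 67.6, 67.6, 67.6, 67.6, 67.6, 67.6, 67.6, 67.6, 67.6, 67.6,
       64.8, 65.2, 64.4, 64.4, 64. , 64. , 63.2, 63.6, 63.6, 62.8, 63.2,
       62.8, 63.6, 62.8, 63.6, 62.8, 63.6, 62.8, 63.2, 63.2, 63.2, 63.6]))
outer ((array([ 0.52563002, -0.00675134]), np.float64(0.06895738825422848), 31), array([70.4, 70.4, 70.8, 70.8, 70.8, 71.6, 71.2, 71.6, 71.6, 71.6, 71.2,
       71.2, 71.2, 71.2, 70.4, 70. , 68. , 68.8, 68. , 67.6, 67.6, 67.2,
       66.8, 66.8, 66.4, 66.4, 66.4, 66.4, 66.4, 66.4, 66.8]))
lid flange ((array([0.4439308 , 0.08024502]), np.float64(0.06865409231075247), 24), array([68. , 68. , 68. , 68. , 68. , 65.6, 62. , 70.8, 68.4, 70. , 68.8,
       68.4, 68.8, 72. , 68.8, 69.2, 68.8, 70.8, 75.2, 68.4, 68.8, 68.4,
       68.4, 69.2, 68.8, 69.2, 69.2, 69.2, 69.6, 69.2, 69.6]))
boss ((array([0.44367422, 0.08028809]), np.float64(0.014138156795608462), 18), array([14. , 14. , 14. , 14.4, 14.4, 14.4, 14.8, 14.8, 14.8, 16.8, 14. ,
       11.2, 12. , 11.6, 12.4, 16.8, 14. , 14. , 13.6, 13.6, 13.6, 13.6,
       13.6, 14. ]))
```

View pics/w8c.png

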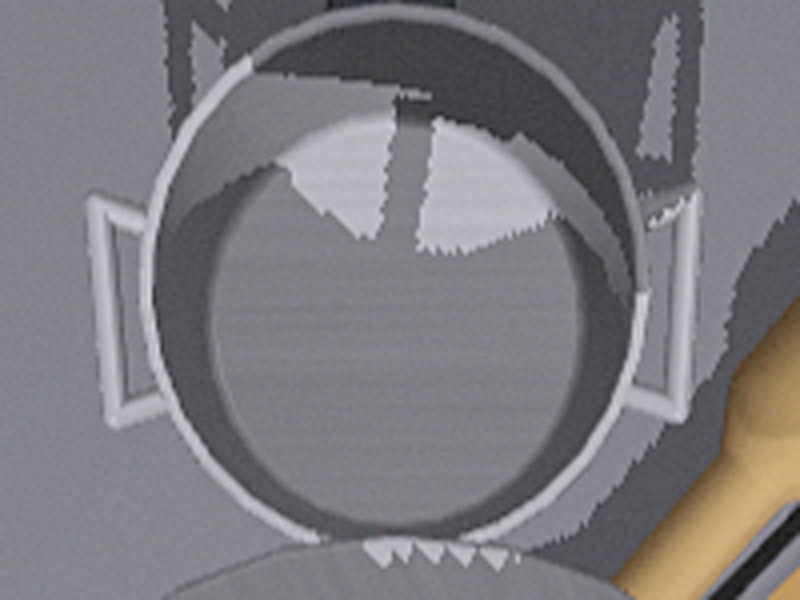

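Call:
move_arm --rows '[{"delta_pos": [0, 0, 0], "delta_rot": [0, 0, 0], "hand": 0}, {"delta_pos": [0, 0, 0], "delta_rot": [0, 0, 0], "hand": 0}, {"delta_pos": [0, 0, 0], "delta_rot": [0, 0, 0], "hand": 0}, {"delta_pos": [0, 0, 0], "delta_rot": [0, 0, 0], "hand": 0}, {"delta_pos": [0, 0, 0], "delta_rot": [0, 0, 0], "hand": 0}, {"delta_pos": [0, 0, 0], "delta_rot": [0, 0, 0], "hand": 0}, {"delta_pos": [0, 0, 0], "delta_rot": [0, 0, 0], "hand": 0}, {"delta_pos": [0, 0, 0], "delta_rot": [0, 0, 0], "hand": 0}, {"delta_pos": [0, 0, 0], "delta_rot": [0, 0, 0], "hand": 0}, {"delta_pos": [0, 0, 0], "delta_rot": [0, 0, 0], "hand": 0}]'

```text
t: 10.65
eef_pos: [0.4435, 0.0842, 0.3574]
ee_rot: [-3.141, -0.0, -0.839]
force: [-0.3, 0.9, -3.5]
width: 0.0374
```

```bash
python3 - <<'E'
from h import *
s=get_state();im=grab_frame("wrist");print(s["eef_pos"],s["ee_rot"],abs(s["qd"]).max())
cv2.imwrite("pics/w9.png",im)
KT=wcam(s);g=cv2.GaussianBlur(cv2.cvtColor(im,cv2.COLOR_BGR2GRAY),(3,3),0)
def fit(c,z,r0,r1,an,sg):
    e=edges(g,KT,c,z,r0,r1,s["ee_rot"][2]+np.radians(an),sg);P=c+e[:,1:2]*np.c_[np.cos(e[:,0]),np.sin(e[:,0])]
    return rcirc(P),(e[:,1]*1000).round(1)
c=np.array([.5252,-.008])
print("inner",fit(c,.175,.058,.070,np.r_[30:160:6,200:330:6],1)); print("outer",fit(c,.175,.064,.076,np.r_[40:75:6,110:165:6,200:250:6,290:325:6],-1))
z=s["eef_pos"][2]
cl=s["eef_pos"][:2]+0
print("lid flange",fit(cl,z+.008-.014,.062,.076,np.r_[-75:-40:5,-35:76:5],-1)[0])
print("boss", fit(cl,z+.022,.010,.018,np.r_[0:360:15],1)[0])
E
```

```text
[0.44351057 0.08415309 0.35738087] [-3.14149853e+00 -1.55153529e-05 -8.39478659e-01] 0.0007120889693915995
inner ((array([ 0.52568978, -0.00683452]), np.float64(0.06560179477511076), 44), array([65.6, 65.6, 66. , 66. , 66.4, 66. , 66.8, 66. , 66.4, 66.4, 66.8,
       66.8, 66.8, 66.8, 67.2, 67.6, 66.8, 66.8, 66.8, 66.8, 66.8, 66.8,
       65.2, 65.2, 65.2, 65.6, 65.2, 64.8, 64.8, 64.8, 64.4, 64.4, 64.4,
       64.8, 65.2, 64.4, 64.8, 64.4, 64.4, 64.4, 64.4, 64.4, 64.4, 64.4]))
outer ((array([ 0.52564436, -0.00671552]), np.float64(0.06896062017706737), 29), array([69.6, 69.2, 69.6, 69.2, 70. , 69.6, 69.2, 70.4, 70. , 70. , 70. ,
       70.4, 70.4, 70.8, 70.4, 69.2, 69.6, 69.2, 68.8, 68.8, 68. , 68.8,
       68. , 68. , 67.2, 67.6, 67.6, 67.6, 68. , 67.6, 67.6]))
lid flange (array([0.44393878, 0.08443759]), np.float64(0.0685197422390395), 23)
boss (array([0.44375247, 0.08472908]), np.float64(0.01422397537103421), 18)
```

Call:
move_arm --rows '[{"delta_pos": [2, -2.3, -1], "delta_rot": [0, 0, 0], "hand": 0}, {"delta_pos": [2, -2.3, -1], "delta_rot": [0, 0, 0], "hand": 0}, {"delta_pos": [2, -2.3, -1], "delta_rot": [0, 0, 0], "hand": 0}, {"delta_pos": [2, -2.3, -1], "delta_rot": [0, 0, 0], "hand": 0}, {"delta_pos": [0.14, 0.06, -2.5], "delta_rot": [0, 0, 0], "hand": 0}, {"delta_pos": [0, 0, -2.5], "delta_rot": [0, 0, 0], "hand": 0}, {"delta_pos": [0, 0, -2.5], "delta_rot": [0, 0, 0], "hand": 0}, {"delta_pos": [0, 0, -2], "delta_rot": [0, 0, 0], "hand": 0}, {"delta_pos": [0, 0, -1.5], "delta_rot": [0, 0, 0], "hand": 0}, {"delta_pos": [0, 0, -0.7], "delta_rot": [0, 0, 0], "hand": 0}]'

```text
t: 11.7
eef_pos: [0.5242, -0.0074, 0.1988]
ee_rot: [3.139, 0.001, -0.84]
force: [0.4, -0.5, -2.7]
width: 0.0375
```

```bash
python3 - <<'E'
from h import *
s=get_state();im=grab_frame("wrist");print(s["eef_pos"],s["ee_rot"],s["force"],s["moment"])
cv2.imwrite("pics/w10.png",im)
cv2.imwrite("pics/side10.png",cv2.resize(grab_frame("side")[140:280,250:410],None,fx=4.5,fy=4.2,interpolation=cv2.INTER_CUBIC))
E
```

```text
[ 0.52418127 -0.00744761  0.19875472] [ 3.13941852e+00  1.14554477e-03 -8.39650594e-01] [ 0.36616008 -0.51843162 -2.66516111] [-0.01321204 -0.02181232  0.04019591]
```

View pics/w10.png

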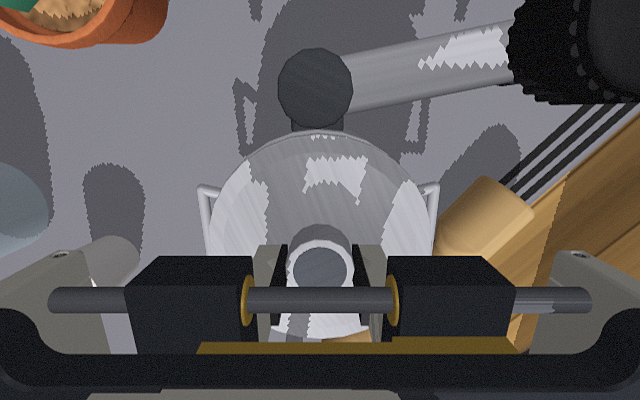

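View pics/side10.png

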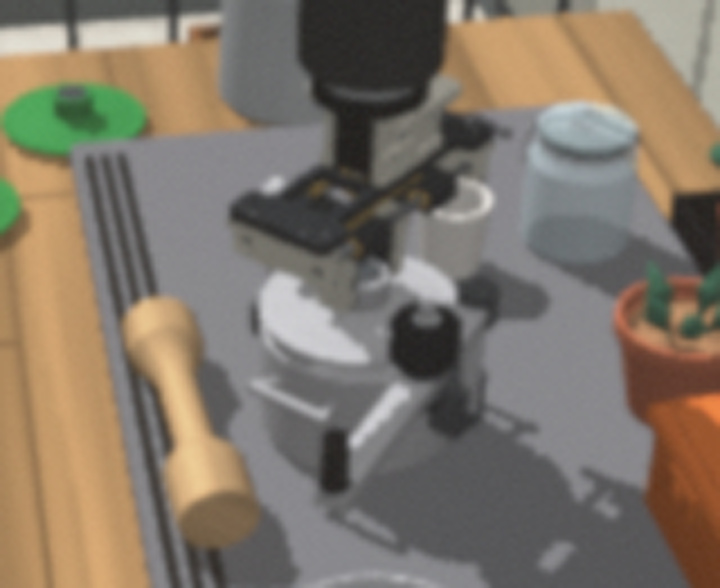

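```bash
python3 - <<'E'
from h import *
s=get_state();print(s["eef_pos"],s["ee_rot"]);KT=wcam(s)
im=cv2.imread("pics/w10.png");g=cv2.GaussianBlur(cv2.cvtColor(im,cv2.COLOR_BGR2GRAY),(3,3),0)
p=onz(KT,315,87.5,.252)[:2];print(p)
for c in([.5256,-.0068],[.5243,-.0087],[.5235,-.0068]):print(np.linalg.norm(p-c),np.arctan2(*(p-c)[::-1]))
E
```

```text
[ 0.52452787 -0.00736272  0.19960254] [ 3.14000353e+00  6.52677663e-04 -8.39437113e-01]
[ 0.58574931 -0.07225545]
0.08889519040615801 -0.8276177818834144
0.08840425545437293 -0.8022450321091518
0.09032935278520463 -0.8104987525402481
```

Call:
move_arm --rows '[{"delta_pos": [0.03, 0.02, -0.1], "delta_rot": [0, 0, 0], "hand": 0}, {"delta_pos": [0, 0, -0.1], "delta_rot": [0, 0, 0], "hand": 0}, {"delta_pos": [0, 0, -0.1], "delta_rot": [0, 0, 0], "hand": 0}, {"delta_pos": [0, 0, -0.1], "delta_rot": [0, 0, 0], "hand": 0}, {"delta_pos": [0, 0, -0.1], "delta_rot": [0, 0, 0], "hand": 0}, {"delta_pos": [0, 0, -0.1], "delta_rot": [0, 0, 0], "hand": 0}, {"delta_pos": [0, 0, -0.1], "delta_rot": [0, 0, 0], "hand": 0}, {"delta_pos": [0, 0, -0.1], "delta_rot": [0, 0, 0], "hand": 0}, {"delta_pos": [0, 0, 0], "delta_rot": [0, 0, 0], "hand": 0}, {"delta_pos": [0, 0, 0], "delta_rot": [0, 0, 0], "hand": 0}]'

```text
t: 12.8
eef_pos: [0.5252, -0.007, 0.1923]
ee_rot: [3.142, -0.0, -0.839]
force: [-0.1, -0.5, -3.9]
width: 0.0372
```

Call:
move_arm --rows '[{"delta_pos": [0, 0, -0.1], "delta_rot": [0, 0, 0], "hand": 0}, {"delta_pos": [0, 0, -0.1], "delta_rot": [0, 0, 0], "hand": 0}, {"delta_pos": [0, 0, -0.1], "delta_rot": [0, 0, 0], "hand": 0}, {"delta_pos": [0, 0, -0.1], "delta_rot": [0, 0, 0], "hand": 0}, {"delta_pos": [0, 0, -0.1], "delta_rot": [0, 0, 0], "hand": 0}, {"delta_pos": [0, 0, -0.05], "delta_rot": [0, 0, 0], "hand": 0}, {"delta_pos": [0, 0, 0], "delta_rot": [0, 0, 0], "hand": 0}, {"delta_pos": [0, 0, 0], "delta_rot": [0, 0, 0], "hand": 0}, {"delta_pos": [0, 0, 0], "delta_rot": [0, 0, 0], "hand": 0}, {"delta_pos": [0, 0, 0], "delta_rot": [0, 0, 0], "hand": 0}]'

```text
t: 13.8
eef_pos: [0.5252, -0.007, 0.1869]
ee_rot: [-3.142, -0.0, -0.839]
force: [-0.6, -0.2, -2.9]
width: 0.0374
```

Call:
move_arm --rows '[{"delta_pos": [0, 0, -0.03], "delta_rot": [0, 0, 0], "hand": 0}, {"delta_pos": [0, 0, -0.03], "delta_rot": [0, 0, 0], "hand": 0}, {"delta_pos": [0, 0, -0.03], "delta_rot": [0, 0, 0], "hand": 0}, {"delta_pos": [0, 0, -0.03], "delta_rot": [0, 0, 0], "hand": 0}, {"delta_pos": [0, 0, 0], "delta_rot": [0, 0, 0], "hand": 0}, {"delta_pos": [0, 0, 0], "delta_rot": [0, 0, 0], "hand": 0}, {"delta_pos": [0, 0, 0], "delta_rot": [0, 0, 0], "hand": 0}, {"delta_pos": [0, 0, 0], "delta_rot": [0, 0, 0], "hand": 0}, {"delta_pos": [0, 0, 0], "delta_rot": [0, 0, 0], "hand": 0}, {"delta_pos": [0, 0, 0], "delta_rot": [0, 0, 0], "hand": 0}]'

```text
t: 14.8
eef_pos: [0.5252, -0.007, 0.1859]
ee_rot: [-3.141, -0.0, -0.839]
force: [-4.3, 0.7, 3.4]
width: 0.0371
```

```bash
python3 - <<'E'
from h import *
s=get_state();print(s["eef_pos"],s["force"],s["moment"])
cv2.imwrite("pics/side11.png",cv2.resize(grab_frame("side")[140:280,250:410],None,fx=4.5,fy=4.2,interpolation=cv2.INTER_CUBIC))
E
```

```text
[ 0.52521893 -0.00702791  0.18590247] [-4.27424896  0.68807592  3.4386567 ] [0.42539374 1.27836427 0.01401961]
```

View pics/side11.png

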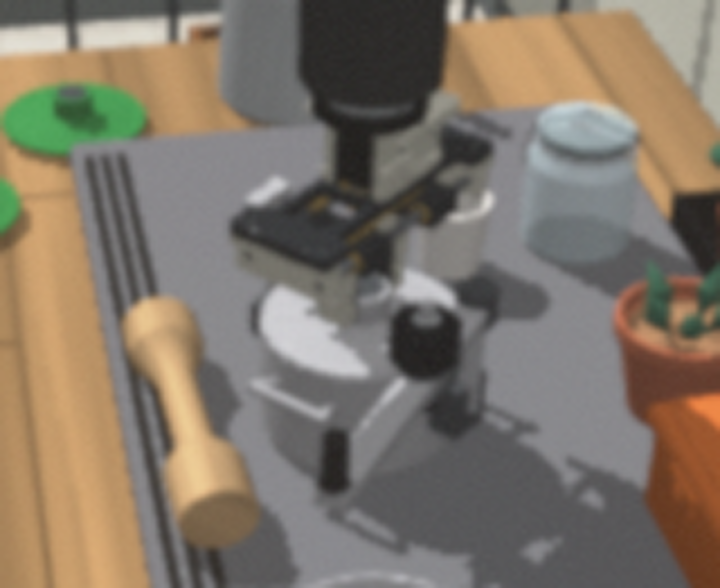

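Call:
move_arm --rows '[{"delta_pos": [-0.05, 0, 0], "delta_rot": [0, 0, 0], "hand": 0}, {"delta_pos": [-0.05, 0, 0], "delta_rot": [0, 0, 0], "hand": 0}, {"delta_pos": [0, 0, 0], "delta_rot": [0, 0, 0], "hand": 0}, {"delta_pos": [0, 0, -0.03], "delta_rot": [0, 0, 0], "hand": 0}, {"delta_pos": [0, 0, 0], "delta_rot": [0, 0, 0], "hand": 0}, {"delta_pos": [0, 0, 0], "delta_rot": [0, 0, 0], "hand": 0}, {"delta_pos": [0, 0, 0], "delta_rot": [0, 0, 0], "hand": 0}, {"delta_pos": [0, 0, 0], "delta_rot": [0, 0, 0], "hand": 0}, {"delta_pos": [0, 0, 0], "delta_rot": [0, 0, 0], "hand": 0}, {"delta_pos": [0, 0, 0], "delta_rot": [0, 0, 0], "hand": 0}]'

```text
t: 15.85
eef_pos: [0.5251, -0.007, 0.1859]
ee_rot: [-3.14, -0.001, -0.839]
force: [4.8, -0.7, 5.6]
width: 0.0374
```

```bash
python3 - <<'E'
from h import *
s=get_state();print(s["eef_pos"],s["force"],s["moment"])
E
```

```text
[ 0.52509882 -0.00697701  0.1858733 ] [ 4.79429629 -0.71056522  5.62498872] [-5.05802714e-01 -1.82536229e+00 -8.54444303e-04]
```

Call:
move_arm --rows '[{"delta_pos": [0.05, 0, 0], "delta_rot": [0, 0, 0], "hand": 0}, {"delta_pos": [0, 0, 0], "delta_rot": [0, 0, 0], "hand": 6.5}, {"delta_pos": [0, 0, 0], "delta_rot": [0, 0, 0], "hand": 6.5}, {"delta_pos": [0, 0, 0], "delta_rot": [0, 0, 0], "hand": 6.5}, {"delta_pos": [0, 0, 0], "delta_rot": [0, 0, 0], "hand": 6.5}, {"delta_pos": [0, 0, 0.5], "delta_rot": [0, 0, 0], "hand": 6.5}, {"delta_pos": [0, 0, 1.5], "delta_rot": [0, 0, 0], "hand": 6.5}, {"delta_pos": [0, 0, 3], "delta_rot": [0, 0, 0], "hand": 6.5}, {"delta_pos": [0, 0, 4], "delta_rot": [0, 0, 0], "hand": 6.5}, {"delta_pos": [0, 0, 4], "delta_rot": [0, 0, 0], "hand": 6.5}]'

```text
t: 16.85
eef_pos: [0.5242, -0.0072, 0.3168]
ee_rot: [3.141, 0.0, -0.839]
force: [1.7, -0.1, 0.1]
width: 0.0654
```

```bash
python3 - <<'E'
from h import *
s=get_state();im=grab_frame("wrist");print(s["eef_pos"],s["ee_rot"],s["force"],s["q"])
cv2.imwrite("pics/w12.png",im)
cv2.imwrite("pics/side12.png",cv2.resize(grab_frame("side")[140:280,250:410],None,fx=4.5,fy=4.2,interpolation=cv2.INTER_CUBIC))
E
```

```text
[ 0.52417932 -0.00718317  0.31684766] [ 3.14070797e+00  3.60895363e-04 -8.39383988e-01] [ 1.66953779 -0.0776548   0.12416832] [ 3.60853105e-01  5.89175485e-02 -1.57090941e-01 -1.64014053e-05
 -1.35574316e+00  3.70562901e-01]
```

View pics/w12.png

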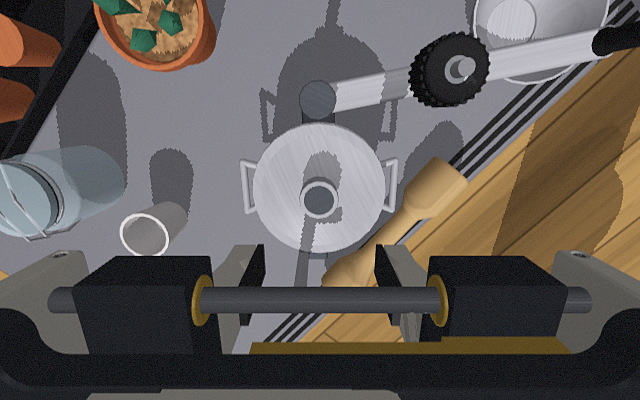

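View pics/side12.png

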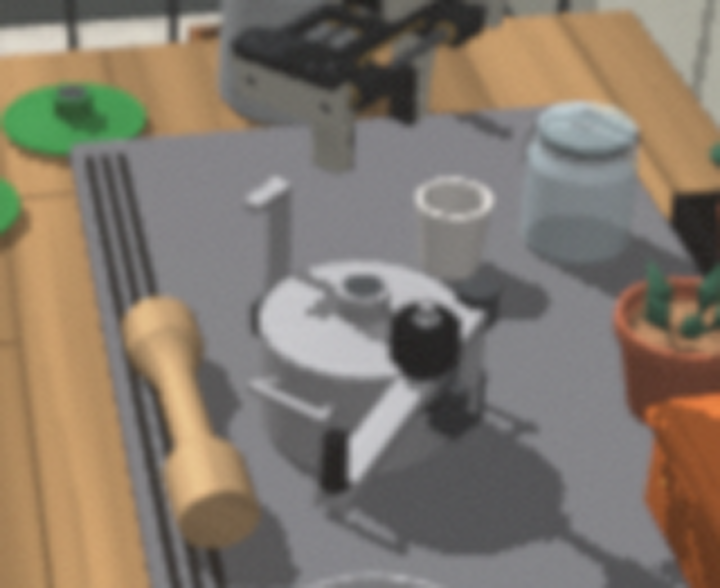

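```bash
python3 - <<'E'
from h import *
s=get_state();print(s["eef_pos"],s["ee_rot"]);KT=wcam(s)
im=cv2.imread("pics/w12.png");g=cv2.GaussianBlur(cv2.cvtColor(im,cv2.COLOR_BGR2GRAY),(3,3),0)
for n,u,v,z in(("post",317.5,99,.252),("bump",464,66,.29),("knobtop",459,67,.28),("handle top",605,42,.278)):print(n,onz(KT,u,v,z)[:2])
cv2.imwrite("pics/w12c.png",cv2.resize(im[0:130,300:640],None,fx=2.3,fy=2.3,interpolation=cv2.INTER_CUBIC))
def fit(c,z,r0,r1,an,sg):
    c=np.array(c);e=edges(g,KT,c,z,r0,r1,s["ee_rot"][2]+np.radians(an),sg);P=c+e[:,1:2]*np.c_[np.cos(e[:,0]),np.sin(e[:,0])]
    return rcirc(P),(e[:,1]*1000).round(1)
print(fit([.5250,-.0067],.18,.062,.076,np.r_[30:75:5,105:150:5,-150:-105:5,-75:-30:5],-1))
E
```

```text
[ 0.52716287 -0.00697085  0.32169216] [-3.13363608 -0.0054095  -0.83894038]
post [ 0.58917041 -0.07198482]
bump [ 0.53523744 -0.14329913]
knobtop [ 0.53478046 -0.14473302]
handle top [ 0.47851706 -0.21438915]
((array([ 0.5290014 , -0.00469547]), np.float64(0.06996830734852112), 36), array([73.6, 73.2, 74. , 73.6, 73.6, 74. , 73.6, 74.4, 74. , 74. , 73.6,
       73.6, 72.8, 72.8, 72.4, 72.4, 72. , 71.6, 66.8, 66.8, 66.4, 65.6,
       65.6, 65.2, 65.6, 65.6, 65.2, 66.4, 66. , 66.4, 66.8, 66.4, 67.6,
       68. , 68.4, 68.8]))
```

View pics/w12c.png

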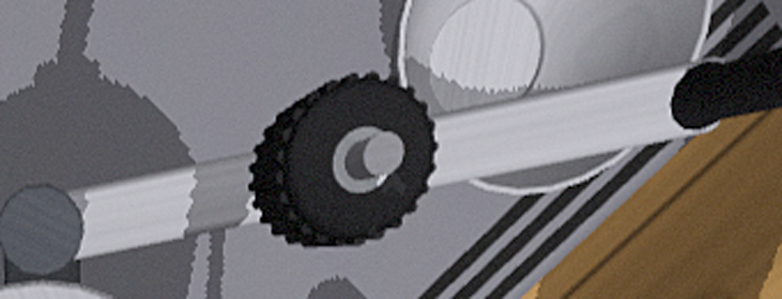

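```bash
python3 - <<'E'
from h import *
s=dict(eef_pos=np.array([.52418,-.00718,.31685]),ee_rot=np.array([3.1407,.00036,-.83938]));KT=wcam(s)
im=cv2.imread("pics/w12.png");g=cv2.GaussianBlur(cv2.cvtColor(im,cv2.COLOR_BGR2GRAY),(3,3),0)
for n,u,v,z in(("post",317.5,99,.252),("knobtop",459,68.5,.28)):print(n,onz(KT,u,v,z)[:2])
def fit(c,z,r0,r1,an,sg):
    c=np.array(c);e=edges(g,KT,c,z,r0,r1,s["ee_rot"][2]+np.radians(an),sg);P=c+e[:,1:2]*np.c_[np.cos(e[:,0]),np.sin(e[:,0])]
    return rcirc(P),(e[:,1]*1000).round(1)
print(fit([.5250,-.0067],.18,.062,.076,np.r_[30:75:5,105:150:5,-150:-105:5,-75:-30:5],-1)[0])
# bar edges at z .238 beyond knob: crop pts
def b(u,v):return onz(KT,300+u/2.3,v/2.3,.238)[:2]
A,B=b(440,120),b(670,67);C,D=b(432,183),b(670,135)
print("top edge",A,B,np.degrees(np.arctan2(*(B-A)[::-1])),"bot",C,D,np.degrees(np.arctan2(*(D-C)[::-1])))
p=np.array([.5857,-.0727]);
for th in np.radians([228,230,232,234]):
    n=np.array([-np.sin(th),np.cos(th)]);print(np.degrees(th),[(float(((q-p)@n).round(4))) for q in(A,B,C,D)], p+.14*np.array([np.cos(th),np.sin(th)]))
E
```

```text
post [ 0.5852871  -0.07222794]
knobtop [ 0.53175552 -0.14268905]
(array([ 0.52536877, -0.00613317]), np.float64(0.06892080267215704), 35)
top edge [ 0.51261132 -0.18132353] [ 0.47125822 -0.23836858] -125.93910854147352 bot [ 0.49975331 -0.16802206] [ 0.45444985 -0.22771889] -127.19457861269461
228.00000000000003 [0.0184, 0.0258, -0.0001, 0.0062] [ 0.49202172 -0.17674028]
230.0 [0.0138, 0.0188, -0.0046, -0.0009] [ 0.49570973 -0.17994622]
232.00000000000003 [0.0093, 0.0118, -0.009, -0.008] [ 0.49950739 -0.18302151]
234.0 [0.0047, 0.0048, -0.0135, -0.0151] [ 0.50341006 -0.18596238]
```

Call:
move_arm --rows '[{"delta_pos": [-0.3, -1.8, 0.2], "delta_rot": [0, 0, 8.5], "hand": 5}, {"delta_pos": [-0.3, -1.8, 0.2], "delta_rot": [0, 0, 8.5], "hand": 5}, {"delta_pos": [-0.3, -1.8, 0.2], "delta_rot": [0, 0, 8.5], "hand": 5}, {"delta_pos": [-0.3, -1.9, 0.2], "delta_rot": [0, 0, 8.5], "hand": 5}, {"delta_pos": [-0.3, -1.9, 0], "delta_rot": [0, 0, 8.5], "hand": 5}, {"delta_pos": [-0.3, -1.9, 0], "delta_rot": [0, 0, 8.5], "hand": 5}, {"delta_pos": [-0.3, -1.9, 0], "delta_rot": [0, 0, 8.5], "hand": 5}, {"delta_pos": [-0.4, -1.9, 0], "delta_rot": [0, 0, 8.5], "hand": 5}, {"delta_pos": [-0.4, -1.9, 0], "delta_rot": [0, 0, 8.5], "hand": 5}, {"delta_pos": [-0.4, -1.9, 0], "delta_rot": [0, 0, 8.5], "hand": 5}]'

```text
t: 17.95
eef_pos: [0.4914, -0.1947, 0.3234]
ee_rot: [-3.142, -0.0, 0.65]
force: [0.1, -0.3, -0.3]
width: 0.05
```

Call:
move_arm --rows '[{"delta_pos": [0, 0, 0], "delta_rot": [0, 0, 8], "hand": 5}, {"delta_pos": [0, 0, 0], "delta_rot": [0, 0, 7.6], "hand": 5}, {"delta_pos": [0, 0, -1], "delta_rot": [0, 0, 0], "hand": 5}, {"delta_pos": [0, 0, -2], "delta_rot": [0, 0, 0], "hand": 5}, {"delta_pos": [0, 0, -2], "delta_rot": [0, 0, 0], "hand": 5}, {"delta_pos": [0, 0, 0], "delta_rot": [0, 0, 0], "hand": 5}, {"delta_pos": [0, 0, 0], "delta_rot": [0, 0, 0], "hand": 5}, {"delta_pos": [0, 0, 0], "delta_rot": [0, 0, 0], "hand": 5}, {"delta_pos": [0, 0, 0], "delta_rot": [0, 0, 0], "hand": 5}, {"delta_pos": [0, 0, 0], "delta_rot": [0, 0, 0], "hand": 5}]'

```text
t: 18.95
eef_pos: [0.492, -0.194, 0.2741]
ee_rot: [3.141, -0.001, 0.916]
force: [-0.5, 0.2, 0.5]
width: 0.0496
```

```bash
python3 - <<'E'
from h import *
s=get_state();im=grab_frame("wrist");print(s["eef_pos"],s["ee_rot"],s["force"],s["q"],s["width"])
cv2.imwrite("pics/w13.png",im)
cv2.imwrite("pics/side13.png",cv2.resize(grab_frame("side")[140:320,250:430],None,fx=4,fy=3.3,interpolation=cv2.INTER_CUBIC))
E
```

```text
[ 0.49203281 -0.19403286  0.27405756] [ 3.14055314e+00 -6.68803282e-04  9.16048247e-01] [-0.54053723  0.21640254  0.53841751] [-4.45856374e-03  8.45422051e-02 -2.24657256e-01  1.01906733e-04
 -1.26036460e+00  2.49127172e+00] 0.049577871024204044
```

View pics/w13.png

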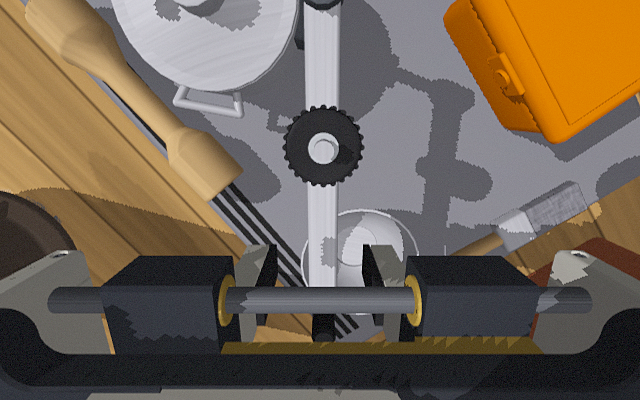

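View pics/side13.png

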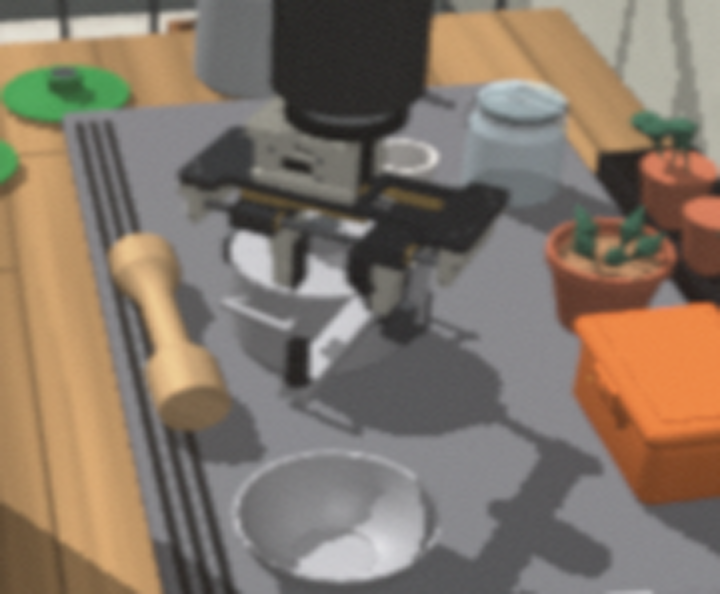

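Call:
move_arm --rows '[{"delta_pos": [0, 0, -0.8], "delta_rot": [0, 0, 0], "hand": 5}, {"delta_pos": [0, 0, -0.8], "delta_rot": [0, 0, 0], "hand": 5}, {"delta_pos": [0, 0, -0.8], "delta_rot": [0, 0, 0], "hand": 5}, {"delta_pos": [0, 0, -0.7], "delta_rot": [0, 0, 0], "hand": 5}, {"delta_pos": [0, 0, -0.5], "delta_rot": [0, 0, 0], "hand": 5}, {"delta_pos": [0, 0, -0.4], "delta_rot": [0, 0, 0], "hand": 5}, {"delta_pos": [0, 0, -0.3], "delta_rot": [0, 0, 0], "hand": 4}, {"delta_pos": [0, 0, -0.3], "delta_rot": [0, 0, 0], "hand": 3.4}, {"delta_pos": [0, 0, -0.2], "delta_rot": [0, 0, 0], "hand": 3.4}, {"delta_pos": [0, 0, 0], "delta_rot": [0, 0, 0], "hand": 3.4}]' --force 10

```text
t: 20.05
eef_pos: [0.4916, -0.194, 0.2251]
ee_rot: [-3.141, 0.0, 0.916]
force: [-0.3, -0.1, 1.0]
width: 0.0345
```

```bash
python3 - <<'E'
from h import *
s=get_state();im=grab_frame("wrist");print(s["eef_pos"],s["ee_rot"],s["force"],s["width"])
cv2.imwrite("pics/w14.png",im)
cv2.imwrite("pics/side14.png",cv2.resize(grab_frame("side")[140:320,250:430],None,fx=4,fy=3.3,interpolation=cv2.INTER_CUBIC))
# swing plan: pose increments
p=np.array([.5855,-.0724]);x=s["eef_pos"][:2]-p;th0=np.degrees(np.arctan2(x[1],x[0]))%360;r=np.hypot(*x);print(r,th0)
th=np.radians(th0-np.arange(0,106,5));P=p+r*np.c_[np.cos(th),np.sin(th)]
print((np.diff(P,axis=0)*100).round(2).tolist()); print(np.hypot(*P.T).round(3))
E
```

```text
[ 0.49162291 -0.19399994  0.2251397 ] [-3.14136747e+00  1.02932271e-04  9.16354415e-01] [-0.31460547 -0.08608081  0.95598564] 0.0344653446714969
0.1536211377751918 232.33128971013832
[[-1.02, 0.86], [-0.94, 0.95], [-0.86, 1.03], [-0.77, 1.1], [-0.67, 1.16], [-0.56, 1.22], [-0.45, 1.26], [-0.34, 1.3], [-0.23, 1.32], [-0.11, 1.34], [0.0, 1.34], [0.12, 1.33], [0.24, 1.32], [0.35, 1.29], [0.46, 1.26], [0.57, 1.21], [0.67, 1.16], [0.77, 1.1], [0.86, 1.02], [0.95, 0.94], [1.03, 0.86]]
[0.529 0.516 0.504 0.492 0.481 0.471 0.462 0.454 0.448 0.443 0.439 0.437
 0.436 0.437 0.44  0.444 0.449 0.456 0.464 0.474 0.484 0.495]
```

View pics/w14.png

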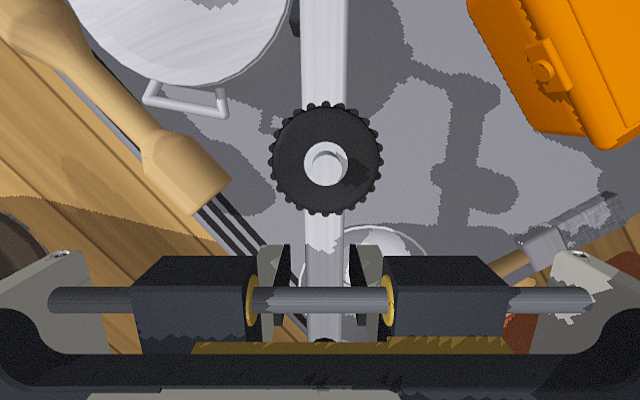

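View pics/side14.png

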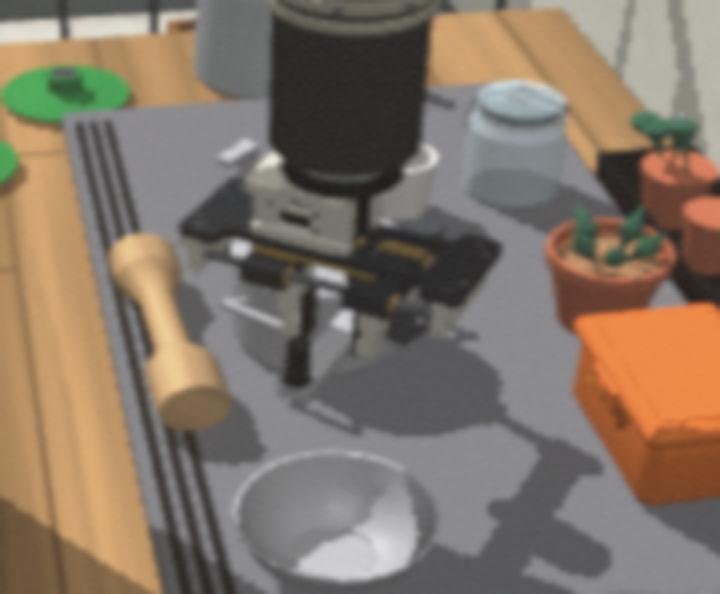

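Call:
move_arm --rows '[{"delta_pos": [-1.02, 0.86, 0], "delta_rot": [0, 0, -5], "hand": 3.4}, {"delta_pos": [-0.94, 0.95, 0], "delta_rot": [0, 0, -5], "hand": 3.4}, {"delta_pos": [-0.86, 1.03, 0], "delta_rot": [0, 0, -5], "hand": 3.4}, {"delta_pos": [-0.77, 1.1, 0], "delta_rot": [0, 0, -5], "hand": 3.4}, {"delta_pos": [-0.67, 1.16, 0], "delta_rot": [0, 0, -5], "hand": 3.4}, {"delta_pos": [-0.56, 1.22, 0], "delta_rot": [0, 0, -5], "hand": 3.4}, {"delta_pos": [-0.45, 1.26, 0], "delta_rot": [0, 0, -5], "hand": 3.4}, {"delta_pos": [-0.34, 1.3, 0], "delta_rot": [0, 0, -5], "hand": 3.4}, {"delta_pos": [-0.23, 1.32, 0], "delta_rot": [0, 0, -5], "hand": 3.4}, {"delta_pos": [-0.11, 1.34, 0], "delta_rot": [0, 0, -5], "hand": 3.4}]'

```text
t: 21.15
eef_pos: [0.4323, -0.0783, 0.2258]
ee_rot: [3.141, -0.001, 0.04]
force: [1.3, -1.1, -0.1]
width: 0.0342
```

```bash
python3 - <<'E'
from h import *
s=get_state();im=grab_frame("wrist");print(s["eef_pos"],s["ee_rot"],s["force"],s["width"],s["q"])
cv2.imwrite("pics/w15.png",im)
E
```

```text
[ 0.43228817 -0.07830927  0.22582005] [ 3.14132894e+00 -1.09751078e-03  4.01823903e-02] [ 1.26245358 -1.06134328 -0.05964148] 0.0341583424753063 [ 2.73080817e-01 -4.61491994e-02 -4.70544594e-01  5.59785680e-04
 -1.14539398e+00  1.33766700e+00]
```

View pics/w15.png

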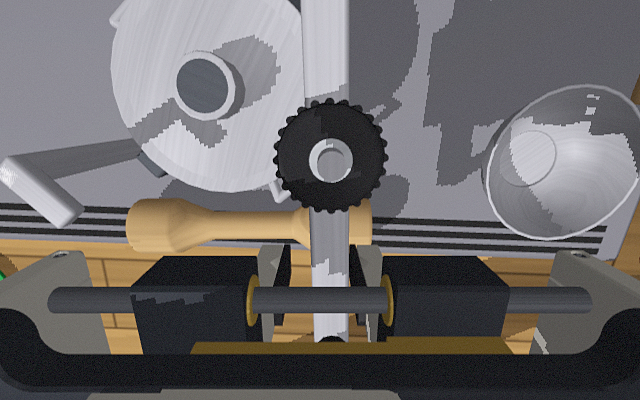

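Call:
move_arm --rows '[{"delta_pos": [0, 1.34, 0], "delta_rot": [0, 0, -5], "hand": 3.4}, {"delta_pos": [0.12, 1.33, 0], "delta_rot": [0, 0, -5], "hand": 3.4}, {"delta_pos": [0.24, 1.32, 0], "delta_rot": [0, 0, -5], "hand": 3.4}, {"delta_pos": [0.35, 1.29, 0], "delta_rot": [0, 0, -5], "hand": 3.4}, {"delta_pos": [0.46, 1.26, 0], "delta_rot": [0, 0, -5], "hand": 3.4}, {"delta_pos": [0.57, 1.21, 0], "delta_rot": [0, 0, -5], "hand": 3.4}, {"delta_pos": [0.67, 1.16, 0], "delta_rot": [0, 0, -5], "hand": 3.4}, {"delta_pos": [0.77, 1.1, 0], "delta_rot": [0, 0, -5], "hand": 3.4}, {"delta_pos": [0, 0, 0], "delta_rot": [0, 0, 0], "hand": 3.4}, {"delta_pos": [0, 0, 0], "delta_rot": [0, 0, 0], "hand": 3.4}]'

```text
t: 22.2
eef_pos: [0.4645, 0.0215, 0.2256]
ee_rot: [-3.141, -0.001, -0.651]
force: [2.0, -0.3, -0.8]
width: 0.0342
```

```bash
python3 - <<'E'
from h import *
s=get_state();im=grab_frame("wrist");print(s["eef_pos"],s["ee_rot"],s["force"],s["width"],s["q"])
cv2.imwrite("pics/w16.png",im)
cv2.imwrite("pics/side16.png",cv2.resize(grab_frame("side")[140:320,250:430],None,fx=4,fy=3.3,interpolation=cv2.INTER_CUBIC))
E
```

```text
[0.46452529 0.02152435 0.22556143] [-3.14069704e+00 -6.78236064e-04 -6.50889309e-01] [ 1.98887202 -0.25096258 -0.77732768] 0.0342446461053531 [ 4.71648988e-01  1.75515687e-03 -4.24636948e-01  2.45132261e-04
 -1.14330316e+00  4.48156827e-01]
```

View pics/w16.png

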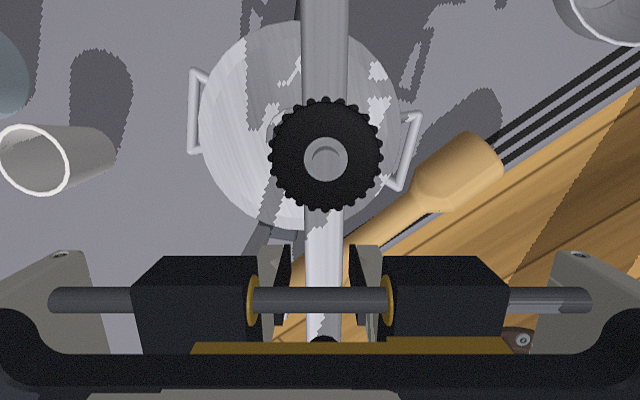

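View pics/side16.png

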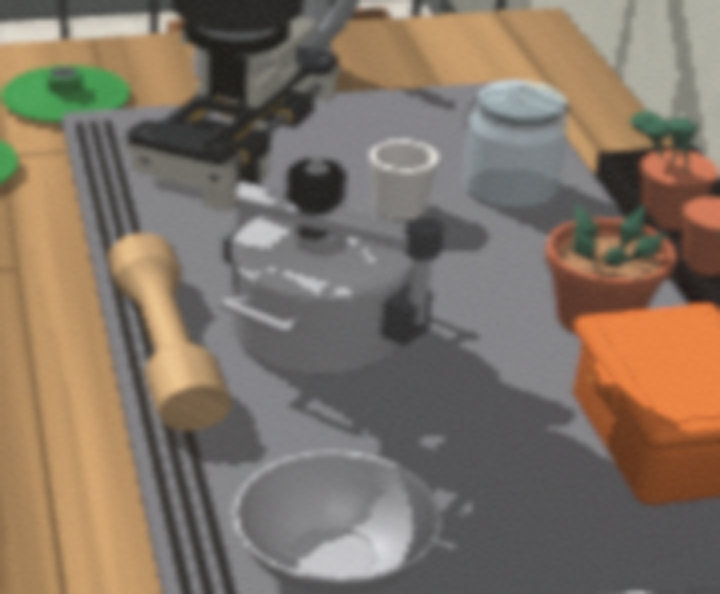

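```bash
python3 - <<'E'
from h import *
im=cv2.imread("pics/w16.png")
cv2.imwrite("pics/w16c.png",cv2.resize(im[190:350,220:420],None,fx=4,fy=3.7,interpolation=cv2.INTER_CUBIC))
im=cv2.imread("pics/w15.png")
cv2.imwrite("pics/w15c.png",cv2.resize(im[120:240,0:200],None,fx=4,fy=4,interpolation=cv2.INTER_CUBIC))
s=dict(eef_pos=np.array([0.43228817,-0.07830927,0.22582005]),ee_rot=np.array([3.14132894,-.001097,.040182]));KT=wcam(s)
p=np.array([.5855,-.0724]);a=np.radians(132.5);e=np.array([np.cos(a),np.sin(a)]);n=np.array([-e[1],e[0]])
for nme,u,v in(("c1",2,160),("c2",18,157),("c3",83,210),("c4",68,228)):
    q=onz(KT,u,v,.252)[:2]-p;print(nme,q@e,q@n)
E
```

```text
c1 0.17251894332857154 -0.0236445555754113
c2 0.16568607525674003 -0.019671542796532472
c3 0.16423138388145347 0.015074878594600707
c4 0.17769913941575147 0.01597963464991315
```

View pics/w16c.png

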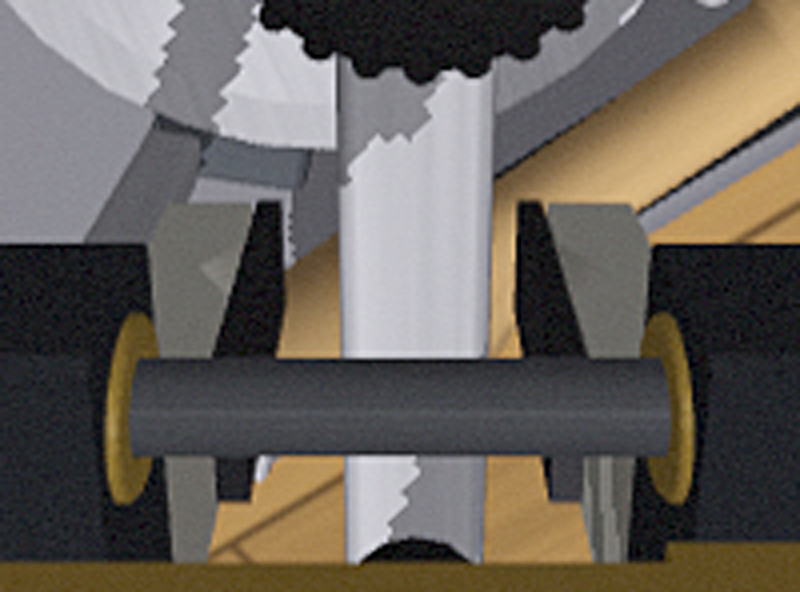

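View pics/w15c.png

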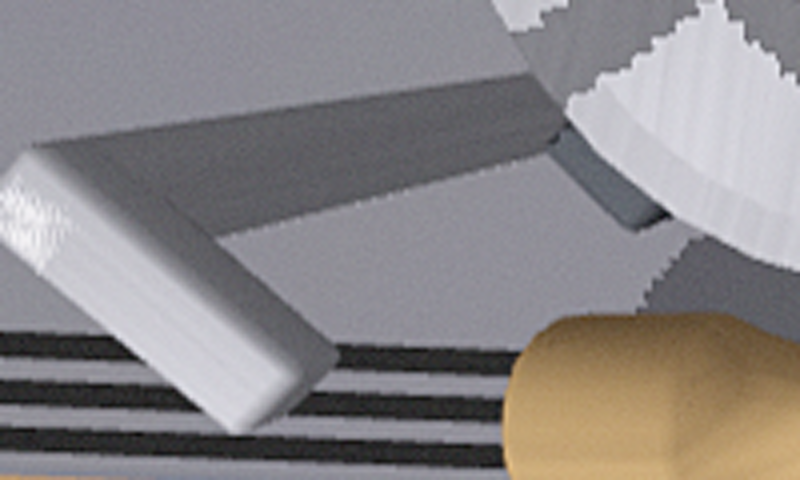

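Call:
move_arm --rows '[{"delta_pos": [0.24, -0.18, 0], "delta_rot": [0, 0, 0], "hand": 3.4}, {"delta_pos": [0, 0, 0], "delta_rot": [0, 0, 0], "hand": 3.4}, {"delta_pos": [0.33, 0.41, 0], "delta_rot": [0, 0, -2], "hand": 3.4}, {"delta_pos": [0.35, 0.4, 0], "delta_rot": [0, 0, -2], "hand": 3.4}, {"delta_pos": [0.36, 0.39, 0], "delta_rot": [0, 0, -2], "hand": 3.4}, {"delta_pos": [0.37, 0.37, 0], "delta_rot": [0, 0, -2], "hand": 3.4}, {"delta_pos": [0.38, 0.36, 0], "delta_rot": [0, 0, -2], "hand": 3.4}, {"delta_pos": [0, 0, 0], "delta_rot": [0, 0, 0], "hand": 3.4}, {"delta_pos": [0, 0, 0], "delta_rot": [0, 0, 0], "hand": 3.4}, {"delta_pos": [0, 0, 0], "delta_rot": [0, 0, 0], "hand": 3.4}]'

```text
t: 23.3
eef_pos: [0.4841, 0.0388, 0.2253]
ee_rot: [3.142, 0.0, -0.828]
force: [-0.7, -0.5, -0.4]
width: 0.0345
```

```bash
python3 - <<'E'
from h import *
s=get_state();im=grab_frame("wrist");print(s["eef_pos"],s["ee_rot"],s["force"],s["moment"])
cv2.imwrite("pics/w17.png",im)
E
```

```text
[0.48407656 0.0387952  0.22531223] [ 3.14155796e+00  1.29858638e-04 -8.28139662e-01] [-0.74950613 -0.45143978 -0.42121594] [-0.00277761 -0.06492153 -0.00902815]
```

View pics/w17.png

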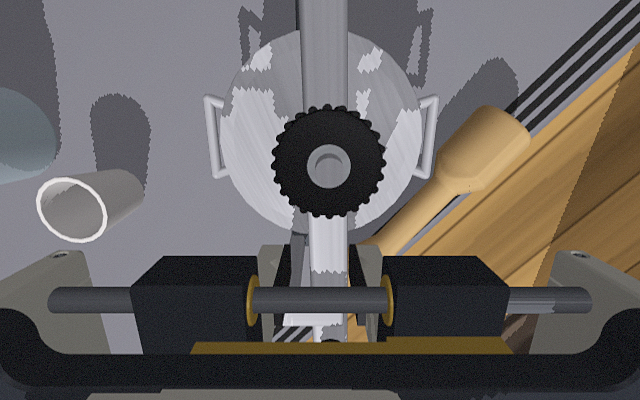

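Call:
move_arm --rows '[{"delta_pos": [0.1, 0.09, 0], "delta_rot": [0, 0, 0], "hand": 3.4}, {"delta_pos": [0.1, 0.09, 0], "delta_rot": [0, 0, -0.5], "hand": 3.4}, {"delta_pos": [0.1, 0.09, 0], "delta_rot": [0, 0, 0], "hand": 3.4}, {"delta_pos": [0.1, 0.09, 0], "delta_rot": [0, 0, -0.5], "hand": 3.4}, {"delta_pos": [0, 0, 0], "delta_rot": [0, 0, 0], "hand": 3.4}, {"delta_pos": [0, 0, 0], "delta_rot": [0, 0, 0], "hand": 3.4}, {"delta_pos": [0, 0, 0], "delta_rot": [0, 0, 0], "hand": 3.4}, {"delta_pos": [0, 0, 0], "delta_rot": [0, 0, 0], "hand": 3.4}, {"delta_pos": [0, 0, 0], "delta_rot": [0, 0, 0], "hand": 3.4}, {"delta_pos": [0, 0, 0], "delta_rot": [0, 0, 0], "hand": 3.4}]'

```text
t: 24.35
eef_pos: [0.4878, 0.0422, 0.2252]
ee_rot: [3.14, 0.0, -0.846]
force: [-4.8, -3.3, 2.0]
width: 0.0339
```

```bash
python3 - <<'E'
from h import *
s=get_state();print(s["eef_pos"],s["ee_rot"],s["force"],s["moment"])
E
```

```text
[0.48782815 0.04215132 0.22524294] [ 3.14047519e+00  1.13827715e-04 -8.46440350e-01] [-4.83389957 -3.28457934  2.02896702] [-1.20043397  1.53554527  0.04466073]
```

Call:
move_arm --rows '[{"delta_pos": [0.07, 0.07, 0], "delta_rot": [0, 0, 0], "hand": 3.4}, {"delta_pos": [0.04, 0.03, 0], "delta_rot": [0, 0, 0], "hand": 3.4}, {"delta_pos": [0, 0, 0], "delta_rot": [0, 0, 0], "hand": 3.4}, {"delta_pos": [0, 0, 0], "delta_rot": [0, 0, 0], "hand": 3.4}, {"delta_pos": [0, 0, 0], "delta_rot": [0, 0, 0], "hand": 3.4}, {"delta_pos": [0, 0, 0], "delta_rot": [0, 0, 0], "hand": 3.4}, {"delta_pos": [0, 0, 0], "delta_rot": [0, 0, 0], "hand": 3.4}, {"delta_pos": [0, 0, 0], "delta_rot": [0, 0, 0], "hand": 3.4}, {"delta_pos": [0, 0, 0], "delta_rot": [0, 0, 0], "hand": 3.4}, {"delta_pos": [0, 0, 0], "delta_rot": [0, 0, 0], "hand": 3.4}]'

```text
t: 25.35
eef_pos: [0.4879, 0.0422, 0.2252]
ee_rot: [3.138, 0.0, -0.847]
force: [-7.5, -5.7, 5.5]
width: 0.0343
```

```bash
python3 - <<'E'
from h import *
s=get_state();im=grab_frame("wrist");print(s["eef_pos"],s["ee_rot"],s["force"],s["moment"])
cv2.imwrite("pics/w18.png",im)
E
```

```text
[0.48786492 0.04222174 0.22516959] [ 3.13787811e+00  3.36102881e-04 -8.46650113e-01] [-7.54488041 -5.74927802  5.54636304] [-2.17804986  2.75931459  0.02707825]
```

View pics/w18.png

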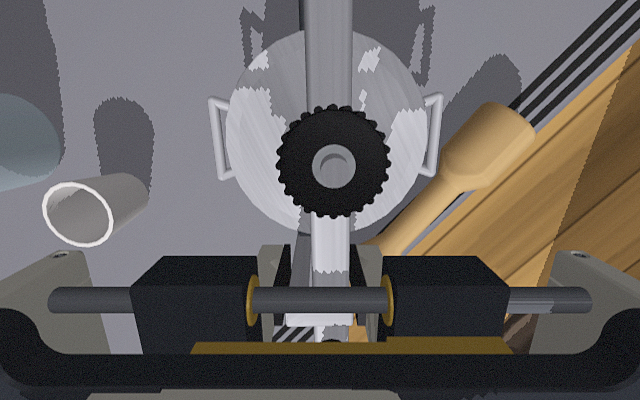

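```bash
python3 - <<'E'
from h import *
s=dict(eef_pos=np.array([0.48786492,0.04222174,0.22516959]),ee_rot=np.array([3.13787811,3.36e-04,-.84665]));KT=wcam(s)
im=cv2.imread("pics/w18.png");g=cv2.cvtColor(im,cv2.COLOR_BGR2GRAY)
print(onz(KT,333.5,166,.28))
c=onz(KT,333.5,164,.28)[:2];gg=cv2.GaussianBlur(g,(3,3),0)
e=edges(gg,KT,c,.28,.016,.026,np.radians(np.arange(0,360,5)),1);P=c+e[:,1:2]*np.c_[np.cos(e[:,0]),np.sin(e[:,0])];print(rcirc(P))
cv2.imwrite("pics/w18c.png",cv2.resize(im[95:335,265:405],None,fx=4,fy=2.5,interpolation=cv2.INTER_CUBIC))
E
```

```text
[ 0.52594522 -0.00735949  0.28      ]
(array([ 0.5264981, -0.0076238]), np.float64(0.020562504295198628), 50)
```

View pics/w18c.png

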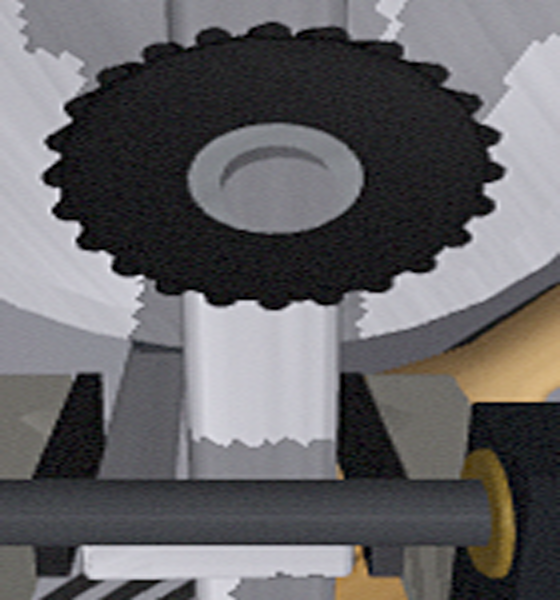

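Call:
move_arm --rows '[{"delta_pos": [-0.2, -0.18, 0], "delta_rot": [0, 0, 0], "hand": 3.8}, {"delta_pos": [-0.15, -0.14, 0], "delta_rot": [0, 0, 0], "hand": 3.8}, {"delta_pos": [0, 0, 0], "delta_rot": [0, 0, 0], "hand": 3.8}, {"delta_pos": [0, 0, 0.6], "delta_rot": [0, 0, 0], "hand": 3.8}, {"delta_pos": [0, 0, 1.2], "delta_rot": [0, 0, 0], "hand": 3.8}, {"delta_pos": [0, 0, 2], "delta_rot": [0, 0, 0], "hand": 5}, {"delta_pos": [0, 0, 3], "delta_rot": [0, 0, 0], "hand": 7}, {"delta_pos": [0, 0, 3], "delta_rot": [0, 0, 0], "hand": 7}, {"delta_pos": [0, 0, 0], "delta_rot": [0, 0, 0], "hand": 7}, {"delta_pos": [0, 0, 0], "delta_rot": [0, 0, 0], "hand": 7}]'

```text
t: 26.4
eef_pos: [0.4864, 0.0407, 0.3247]
ee_rot: [-3.139, -0.001, -0.846]
force: [0.5, -0.1, -0.6]
width: 0.0686
```

```bash
python3 - <<'E'
from h import *
s=get_state();im=grab_frame("wrist");print(s["eef_pos"],s["ee_rot"],s["force"],s["moment"])
cv2.imwrite("pics/w19.png",im);KT=wcam(s);np.save("kt19.npy",KT[1])
cv2.imwrite("pics/side19.png",cv2.resize(grab_frame("side")[120:300,250:430],None,fx=4,fy=3.3,interpolation=cv2.INTER_CUBIC))
print(proj(KT,[.5252,-.0065,.28]))
E
```

```text
[0.48635212 0.04072296 0.32469827] [-3.13897751e+00 -5.32989688e-04 -8.46291021e-01] [ 0.49388078 -0.13978492 -0.56841667] [0.07051567 0.03140514 0.0349241 ]
[323.81318708 141.69096104]
```

View pics/w19.png

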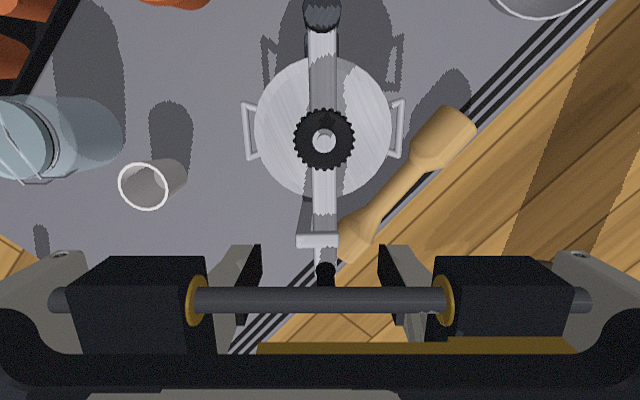

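View pics/side19.png

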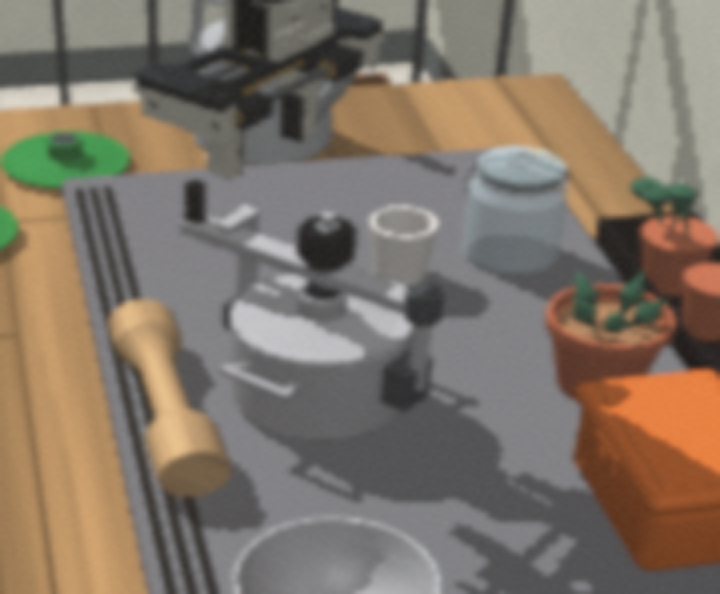

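Call:
move_arm --rows '[{"delta_pos": [0.79, -0.96, 0], "delta_rot": [0, 0, 7.4], "hand": 7}, {"delta_pos": [0.79, -0.96, 0], "delta_rot": [0, 0, 7.4], "hand": 7}, {"delta_pos": [0.79, -0.96, 0], "delta_rot": [0, 0, 7.4], "hand": 7}, {"delta_pos": [0.79, -0.96, 0], "delta_rot": [0, 0, 7.4], "hand": 7}, {"delta_pos": [0.8, -0.96, 0], "delta_rot": [0, 0, 7.4], "hand": 7}, {"delta_pos": [0, 0, 0], "delta_rot": [0, 0, 0], "hand": 7}, {"delta_pos": [0, 0, -1.5], "delta_rot": [0, 0, 0], "hand": 7}, {"delta_pos": [0, 0, -1.5], "delta_rot": [0, 0, 0], "hand": 7}, {"delta_pos": [0, 0, 0], "delta_rot": [0, 0, 0], "hand": 7}, {"delta_pos": [0, 0, 0], "delta_rot": [0, 0, 0], "hand": 7}]'

```text
t: 27.5
eef_pos: [0.5253, -0.0075, 0.2933]
ee_rot: [3.141, 0.001, -0.202]
force: [-0.2, -0.9, 0.4]
width: 0.0698
```

```bash
python3 - <<'E'
from h import *
s=get_state();im=grab_frame("wrist");print(s["eef_pos"],s["ee_rot"],s["force"],s["moment"],s["q"])
cv2.imwrite("pics/w20.png",im);KT=wcam(s)
print(proj(KT,[.526,-.0074,.28]),proj(KT,list(s["eef_pos"][:2])+[.28]))
E
```

```text
[ 0.52525431 -0.00753327  0.2933473 ] [ 3.14085179e+00  6.61124439e-04 -2.02036408e-01] [-0.22677458 -0.87406105  0.37426003] [-0.02763625  0.01664011 -0.00192257] [ 3.59634751e-01  7.02429611e-02 -1.97126758e-01  2.84983692e-04
 -1.30438076e+00  1.00905025e+00]
[321.56181743 242.85416489] [321.99193387 243.84653584]
```

View pics/w20.png

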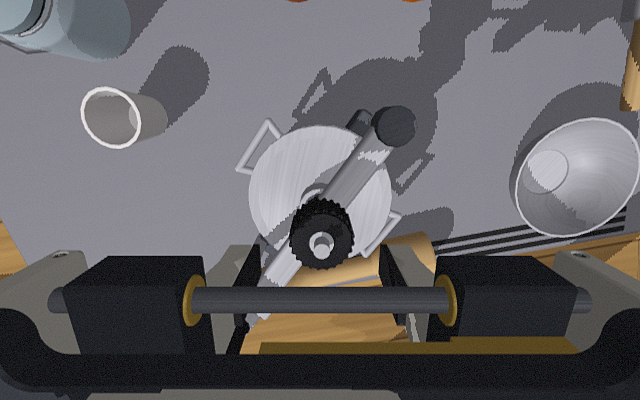

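Call:
move_arm --rows '[{"delta_pos": [0.05, 0, -1], "delta_rot": [0, 0, 0], "hand": 6.5}, {"delta_pos": [0, 0, -1], "delta_rot": [0, 0, 0], "hand": 6.5}, {"delta_pos": [0, 0, -0.8], "delta_rot": [0, 0, 0], "hand": 6}, {"delta_pos": [0, 0, -0.7], "delta_rot": [0, 0, 0], "hand": 5.5}, {"delta_pos": [0, 0, 0], "delta_rot": [0, 0, 0], "hand": 5.5}, {"delta_pos": [0, 0, 0], "delta_rot": [0, 0, 0], "hand": 0}, {"delta_pos": [0, 0, 0], "delta_rot": [0, 0, 0], "hand": 0}, {"delta_pos": [0, 0, 0], "delta_rot": [0, 0, 0], "hand": 0}, {"delta_pos": [0, 0, 0], "delta_rot": [0, 0, 0], "hand": 0}, {"delta_pos": [0, 0, 0], "delta_rot": [0, 0, 0], "hand": 0}]' --force 50

```text
t: 28.55
eef_pos: [0.526, -0.0085, 0.2589]
ee_rot: [3.14, -0.001, -0.201]
force: [0.9, -5.1, -0.1]
width: 0.0424
```

```bash
cat > m.py <<'E'
from h import *
s=get_state();print("t",round(s["t"],2),s["eef_pos"].round(4),"yaw",round(np.degrees(s["ee_rot"][2]),1),"F",s["force"].round(1),"M",s["moment"].round(3),"w",round(s["width"],4),"q6",round(s["q"][5],3),"tau6",round(s["joint_efforts"][5],3))
E
python3 m.py
```

```text
t 28.55 [ 0.526  -0.0085  0.2589] yaw -11.5 F [ 0.9 -5.1 -0.1] M [-1.866 -0.007  0.045] w 0.0424 q6 1.012 tau6 -0.052
```

Call:
move_arm --rows '[{"delta_pos": [0, -0.1, 0], "delta_rot": [0, 0, 0], "hand": 0}, {"delta_pos": [0, 0, 0], "delta_rot": [0, 0, -5], "hand": 0}, {"delta_pos": [0, 0, 0], "delta_rot": [0, 0, -5], "hand": 0}, {"delta_pos": [0, 0, 0], "delta_rot": [0, 0, -5], "hand": 0}, {"delta_pos": [0, 0, 0], "delta_rot": [0, 0, -5], "hand": 0}, {"delta_pos": [0, 0, 0], "delta_rot": [0, 0, -5], "hand": 0}, {"delta_pos": [0, 0, 0], "delta_rot": [0, 0, -5], "hand": 0}, {"delta_pos": [0, 0, 0], "delta_rot": [0, 0, 0], "hand": 0}, {"delta_pos": [0, 0, 0], "delta_rot": [0, 0, 0], "hand": 0}, {"delta_pos": [0, 0, 0], "delta_rot": [0, 0, 0], "hand": 0}]'

```text
t: 29.55
eef_pos: [0.5263, -0.0084, 0.2588]
ee_rot: [-3.141, -0.0, -0.722]
force: [-1.5, -0.9, 4.9]
width: 0.0424
```

```bash
python3 m.py
```

```text
t 29.55 [ 0.5263 -0.0084  0.2588] yaw -41.4 F [-1.5 -0.9  4.9] M [0.139 0.341 0.09 ] w 0.0424 q6 0.492 tau6 -0.115
```

Call:
move_arm --rows '[{"delta_pos": [0, 0, 0], "delta_rot": [0, 0, -1.5], "hand": 0}, {"delta_pos": [0, 0, 0], "delta_rot": [0, 0, -1.5], "hand": 0}, {"delta_pos": [0, 0, 0], "delta_rot": [0, 0, -1.5], "hand": 0}, {"delta_pos": [0, 0, 0], "delta_rot": [0, 0, -1.5], "hand": 0}, {"delta_pos": [0, 0, 0], "delta_rot": [0, 0, -1.5], "hand": 0}, {"delta_pos": [0, 0, 0], "delta_rot": [0, 0, -1.5], "hand": 0}, {"delta_pos": [0, 0, 0], "delta_rot": [0, 0, -1.5], "hand": 0}, {"delta_pos": [0, 0, 0], "delta_rot": [0, 0, -1.5], "hand": 0}, {"delta_pos": [0, 0, 0], "delta_rot": [0, 0, -1.5], "hand": 0}, {"delta_pos": [0, 0, 0], "delta_rot": [0, 0, -1.5], "hand": 0}]'

```text
t: 30.55
eef_pos: [0.5265, -0.0084, 0.2588]
ee_rot: [-3.14, -0.0, -0.987]
force: [-1.6, 1.3, 6.3]
width: 0.0421
```

```bash
python3 m.py
```

```text
t 30.55 [ 0.5265 -0.0084  0.2588] yaw -56.6 F [-1.6  1.3  6.3] M [0.419 0.149 0.353] w 0.0421 q6 0.226 tau6 0.124
```

Call:
move_arm --rows '[{"delta_pos": [0, 0, 0], "delta_rot": [0, 0, -1], "hand": 0}, {"delta_pos": [0, 0, 0], "delta_rot": [0, 0, -1], "hand": 0}, {"delta_pos": [0, 0, 0], "delta_rot": [0, 0, -1], "hand": 0}, {"delta_pos": [0, 0, 0], "delta_rot": [0, 0, -1], "hand": 0}, {"delta_pos": [0, 0, 0], "delta_rot": [0, 0, -1], "hand": 0}, {"delta_pos": [0, 0, 0], "delta_rot": [0, 0, -1], "hand": 0}, {"delta_pos": [0, 0, 0], "delta_rot": [0, 0, -1], "hand": 0}, {"delta_pos": [0, 0, 0], "delta_rot": [0, 0, -1], "hand": 0}, {"delta_pos": [0, 0, 0], "delta_rot": [0, 0, -1], "hand": 0}, {"delta_pos": [0, 0, 0], "delta_rot": [0, 0, -1], "hand": 0}]'

```text
t: 31.55
eef_pos: [0.5266, -0.0084, 0.2589]
ee_rot: [-3.14, -0.0, -1.162]
force: [-0.8, 0.9, 5.1]
width: 0.0423
```

```bash
python3 m.py
```

```text
t 31.55 [ 0.5266 -0.0084  0.2589] yaw -66.5 F [-0.8  0.9  5.1] M [0.469 0.106 0.385] w 0.0423 q6 0.052 tau6 -0.113
```

Call:
move_arm --rows '[{"delta_pos": [0, 0, 0], "delta_rot": [0, 0, -1], "hand": 0}, {"delta_pos": [0, 0, 0], "delta_rot": [0, 0, -1], "hand": 0}, {"delta_pos": [0, 0, 0], "delta_rot": [0, 0, -1], "hand": 0}, {"delta_pos": [0, 0, 0], "delta_rot": [0, 0, -1], "hand": 0}, {"delta_pos": [0, 0, 0], "delta_rot": [0, 0, -1], "hand": 0}, {"delta_pos": [0, 0, 0], "delta_rot": [0, 0, -1], "hand": 0}, {"delta_pos": [0, 0, 0], "delta_rot": [0, 0, -1], "hand": 0}, {"delta_pos": [0, 0, 0], "delta_rot": [0, 0, -1], "hand": 0}, {"delta_pos": [0, 0, 0], "delta_rot": [0, 0, -1], "hand": 0}, {"delta_pos": [0, 0, 0], "delta_rot": [0, 0, -1], "hand": 0}]'

```text
t: 32.55
eef_pos: [0.5267, -0.0084, 0.2589]
ee_rot: [-3.14, 0.0, -1.337]
force: [0.8, 1.4, 5.2]
width: 0.0421
```

```bash
python3 m.py; python3 m.py
```

```text
t 32.55 [ 0.5267 -0.0084  0.2589] yaw -76.6 F [0.8 1.4 5.2] M [ 0.499 -0.011 -0.05 ] w 0.0421 q6 -0.123 tau6 0.309
t 32.55 [ 0.5267 -0.0084  0.2589] yaw -76.6 F [0.8 1.4 5.2] M [ 0.499 -0.011 -0.05 ] w 0.0421 q6 -0.123 tau6 0.309
```

Call:
move_arm --rows '[{"delta_pos": [0, 0, 0], "delta_rot": [0, 0, -0.8], "hand": 0}, {"delta_pos": [0, 0, 0], "delta_rot": [0, 0, -0.8], "hand": 0}, {"delta_pos": [0, 0, 0], "delta_rot": [0, 0, -0.8], "hand": 0}, {"delta_pos": [0, 0, 0], "delta_rot": [0, 0, -0.8], "hand": 0}, {"delta_pos": [0, 0, 0], "delta_rot": [0, 0, -0.8], "hand": 0}, {"delta_pos": [0, 0, 0], "delta_rot": [0, 0, -0.8], "hand": 0}, {"delta_pos": [0, 0, 0], "delta_rot": [0, 0, -0.8], "hand": 0}, {"delta_pos": [0, 0, 0], "delta_rot": [0, 0, -0.8], "hand": 0}, {"delta_pos": [0, 0, 0], "delta_rot": [0, 0, -0.8], "hand": 0}, {"delta_pos": [0, 0, 0], "delta_rot": [0, 0, -0.8], "hand": 0}]'

```text
t: 33.55
eef_pos: [0.5267, -0.0083, 0.2589]
ee_rot: [-3.14, 0.0, -1.476]
force: [0.0, 0.8, 5.1]
width: 0.0424
```

```bash
python3 m.py
```

```text
t 33.55 [ 0.5267 -0.0083  0.2589] yaw -84.6 F [0.  0.8 5.1] M [ 0.443 -0.124  0.073] w 0.0424 q6 -0.262 tau6 0.133
```

Call:
move_arm --rows '[{"delta_pos": [0, 0, 0], "delta_rot": [0, 0, -0.7], "hand": 0}, {"delta_pos": [0, 0, 0], "delta_rot": [0, 0, -0.7], "hand": 0}, {"delta_pos": [0, 0, 0], "delta_rot": [0, 0, -0.7], "hand": 0}, {"delta_pos": [0, 0, 0], "delta_rot": [0, 0, -0.7], "hand": 0}, {"delta_pos": [0, 0, 0], "delta_rot": [0, 0, -0.7], "hand": 0}, {"delta_pos": [0, 0, 0], "delta_rot": [0, 0, -0.7], "hand": 0}, {"delta_pos": [0, 0, 0], "delta_rot": [0, 0, -0.7], "hand": 0}, {"delta_pos": [0, 0, 0], "delta_rot": [0, 0, -0.7], "hand": 0}, {"delta_pos": [0, 0, 0], "delta_rot": [0, 0, -0.7], "hand": 0}, {"delta_pos": [0, 0, 0], "delta_rot": [0, 0, -0.7], "hand": 0}]'

```text
t: 34.55
eef_pos: [0.5268, -0.0084, 0.2589]
ee_rot: [-3.14, 0.0, -1.598]
force: [0.9, 0.7, 4.3]
width: 0.0426
```

```bash
python3 m.py
```

```text
t 34.55 [ 0.5268 -0.0084  0.2589] yaw -91.5 F [0.9 0.7 4.3] M [ 0.479 -0.457  0.436] w 0.0426 q6 -0.384 tau6 -0.212
```

Call:
move_arm --rows '[{"delta_pos": [0, 0, 0], "delta_rot": [0, 0, -0.6], "hand": 0}, {"delta_pos": [0, 0, 0], "delta_rot": [0, 0, -0.6], "hand": 0}, {"delta_pos": [0, 0, 0], "delta_rot": [0, 0, -0.6], "hand": 0}, {"delta_pos": [0, 0, 0], "delta_rot": [0, 0, -0.6], "hand": 0}, {"delta_pos": [0, 0, 0], "delta_rot": [0, 0, -0.6], "hand": 0}, {"delta_pos": [0, 0, 0], "delta_rot": [0, 0, -0.6], "hand": 0}, {"delta_pos": [0, 0, 0], "delta_rot": [0, 0, -0.6], "hand": 0}, {"delta_pos": [0, 0, 0], "delta_rot": [0, 0, -0.6], "hand": 0}, {"delta_pos": [0, 0, 0], "delta_rot": [0, 0, -0.6], "hand": 0}, {"delta_pos": [0, 0, 0], "delta_rot": [0, 0, -0.6], "hand": 0}]'

```text
t: 35.55
eef_pos: [0.5269, -0.0084, 0.2589]
ee_rot: [-3.14, 0.001, -1.703]
force: [1.2, 1.8, 4.4]
width: 0.0424
```

```bash
python3 m.py
```

```text
t 35.55 [ 0.5269 -0.0084  0.2589] yaw -97.6 F [1.2 1.8 4.4] M [ 0.399 -0.605  0.092] w 0.0424 q6 -0.489 tau6 0.089
```

Call:
move_arm --rows '[{"delta_pos": [0, 0, 0], "delta_rot": [0, 0, -1.2], "hand": 0}, {"delta_pos": [0, 0, 0], "delta_rot": [0, 0, -1.2], "hand": 0}, {"delta_pos": [0, 0, 0], "delta_rot": [0, 0, -1.2], "hand": 0}, {"delta_pos": [0, 0, 0], "delta_rot": [0, 0, -1.2], "hand": 0}, {"delta_pos": [0, 0, 0], "delta_rot": [0, 0, -1.2], "hand": 0}, {"delta_pos": [0, 0, 0], "delta_rot": [0, 0, -1.2], "hand": 0}, {"delta_pos": [0, 0, 0], "delta_rot": [0, 0, -1.2], "hand": 0}, {"delta_pos": [0, 0, 0], "delta_rot": [0, 0, -1.2], "hand": 0}, {"delta_pos": [0, 0, 0], "delta_rot": [0, 0, -1.2], "hand": 0}, {"delta_pos": [0, 0, 0], "delta_rot": [0, 0, -1.2], "hand": 0}]'

```text
t: 36.55
eef_pos: [0.5269, -0.0084, 0.2589]
ee_rot: [-3.14, 0.001, -1.912]
force: [2.3, 1.3, 4.6]
width: 0.042
```

```bash
python3 m.py
```

```text
t 36.55 [ 0.5269 -0.0084  0.2589] yaw -109.6 F [2.3 1.3 4.6] M [ 0.28  -1.06   0.249] w 0.042 q6 -0.699 tau6 0.084
```

Call:
move_arm --rows '[{"delta_pos": [0, 0, 0], "delta_rot": [0, 0, -0.5], "hand": 0}, {"delta_pos": [0, 0, 0], "delta_rot": [0, 0, -0.5], "hand": 0}, {"delta_pos": [0, 0, 0], "delta_rot": [0, 0, -0.5], "hand": 0}, {"delta_pos": [0, 0, 0], "delta_rot": [0, 0, -0.5], "hand": 0}, {"delta_pos": [0, 0, 0], "delta_rot": [0, 0, -0.5], "hand": 0}, {"delta_pos": [0, 0, 0], "delta_rot": [0, 0, -0.5], "hand": 0}, {"delta_pos": [0, 0, 0], "delta_rot": [0, 0, -0.5], "hand": 0}, {"delta_pos": [0, 0, 0], "delta_rot": [0, 0, -0.5], "hand": 0}, {"delta_pos": [0, 0, 0], "delta_rot": [0, 0, -0.5], "hand": 0}, {"delta_pos": [0, 0, 0], "delta_rot": [0, 0, -0.5], "hand": 0}]'

```text
t: 37.55
eef_pos: [0.527, -0.0085, 0.2589]
ee_rot: [-3.14, 0.001, -1.999]
force: [3.5, 0.8, 5.7]
width: 0.0427
```

```bash
python3 m.py
```

```text
t 37.55 [ 0.527  -0.0085  0.2589] yaw -114.5 F [3.5 0.8 5.7] M [ 0.142 -1.255  0.428] w 0.0427 q6 -0.785 tau6 -0.265
```

Call:
move_arm --rows '[{"delta_pos": [0, 0, 0], "delta_rot": [0, 0, -0.5], "hand": 0}, {"delta_pos": [0, 0, 0], "delta_rot": [0, 0, -0.5], "hand": 0}, {"delta_pos": [0, 0, 0], "delta_rot": [0, 0, -0.5], "hand": 0}, {"delta_pos": [0, 0, 0], "delta_rot": [0, 0, -0.5], "hand": 0}, {"delta_pos": [0, 0, 0], "delta_rot": [0, 0, -0.5], "hand": 0}, {"delta_pos": [0, 0, 0], "delta_rot": [0, 0, -0.5], "hand": 0}, {"delta_pos": [0, 0, 0], "delta_rot": [0, 0, -0.5], "hand": 0}, {"delta_pos": [0, 0, 0], "delta_rot": [0, 0, -0.5], "hand": 0}, {"delta_pos": [0, 0, 0], "delta_rot": [0, 0, -0.5], "hand": 0}, {"delta_pos": [0, 0, 0], "delta_rot": [0, 0, -0.5], "hand": 0}]'

```text
t: 38.55
eef_pos: [0.527, -0.0085, 0.2589]
ee_rot: [-3.14, 0.001, -2.086]
force: [3.4, 1.1, 4.9]
width: 0.0425
```

```bash
python3 m.py
```

```text
t 38.55 [ 0.527  -0.0085  0.2589] yaw -119.5 F [3.4 1.1 4.9] M [ 0.166 -1.522  0.18 ] w 0.0425 q6 -0.873 tau6 0.018
```

Third torque drop (-66→-77°, -91→-98°, -114→-119°). Stop turning, open, and lift clear.

Call:
move_arm --rows '[{"delta_pos": [0, 0, 0], "delta_rot": [0, 0, 0], "hand": 6.5}, {"delta_pos": [0, 0, 0], "delta_rot": [0, 0, 0], "hand": 6.5}, {"delta_pos": [0, 0, 0], "delta_rot": [0, 0, 0], "hand": 6.5}, {"delta_pos": [0, 0, 0], "delta_rot": [0, 0, 0], "hand": 6.5}, {"delta_pos": [0, 0, 0], "delta_rot": [0, 0, 0], "hand": 6.5}, {"delta_pos": [0, 0, 1], "delta_rot": [0, 0, 0], "hand": 6.5}, {"delta_pos": [0, 0, 2], "delta_rot": [0, 0, 0], "hand": 6.5}, {"delta_pos": [0, 0, 3], "delta_rot": [0, 0, 0], "hand": 6.5}, {"delta_pos": [0, 0, 3], "delta_rot": [0, 0, 0], "hand": 6.5}, {"delta_pos": [0, 0, 3], "delta_rot": [0, 0, 0], "hand": 6.5}]'

```text
t: 39.55
eef_pos: [0.5258, -0.0088, 0.3804]
ee_rot: [-3.141, 0.0, -2.086]
force: [0.9, 0.3, -0.0]
width: 0.0648
```

Call:
move_arm --rows '[{"delta_pos": [0, 3, 0], "delta_rot": [0, 0, 0], "hand": 6.5}, {"delta_pos": [0, 3, 0], "delta_rot": [0, 0, 0], "hand": 6.5}, {"delta_pos": [0, 3, 0], "delta_rot": [0, 0, 0], "hand": 6.5}, {"delta_pos": [0, 3, 0], "delta_rot": [0, 0, 0], "hand": 6.5}, {"delta_pos": [0, 3, 0], "delta_rot": [0, 0, 0], "hand": 6.5}, {"delta_pos": [0, 3, 0], "delta_rot": [0, 0, 0], "hand": 6.5}, {"delta_pos": [0, 0, 0], "delta_rot": [0, 0, 0], "hand": 6.5}, {"delta_pos": [0, 0, 0], "delta_rot": [0, 0, 0], "hand": 6.5}, {"delta_pos": [0, 0, 0], "delta_rot": [0, 0, 0], "hand": 6.5}, {"delta_pos": [0, 0, 0], "delta_rot": [0, 0, 0], "hand": 6.5}]'

```text
t: 40.55
eef_pos: [0.5261, 0.1706, 0.3788]
ee_rot: [-3.141, 0.0, -2.086]
force: [-0.8, -0.1, -0.0]
width: 0.0651
```

```bash
python3 m.py; python3 - <<'E'
from h import *
a=grab_frame("side")[140:300,230:430];b=grab_frame("top")[85:235,210:470]
cv2.imwrite("pics/side30.png",cv2.resize(a,None,fx=3.9,fy=3.7,interpolation=cv2.INTER_CUBIC));cv2.imwrite("pics/top30.png",cv2.resize(b,None,fx=3,fy=3,interpolation=cv2.INTER_CUBIC))
E
```

```text
t 40.55 [0.5261 0.1706 0.3788] yaw -119.5 F [-0.8 -0.1 -0. ] M [ 0.077 -0.094  0.06 ] w 0.0651 q6 -1.183 tau6 0.005
```

View pics/side30.png

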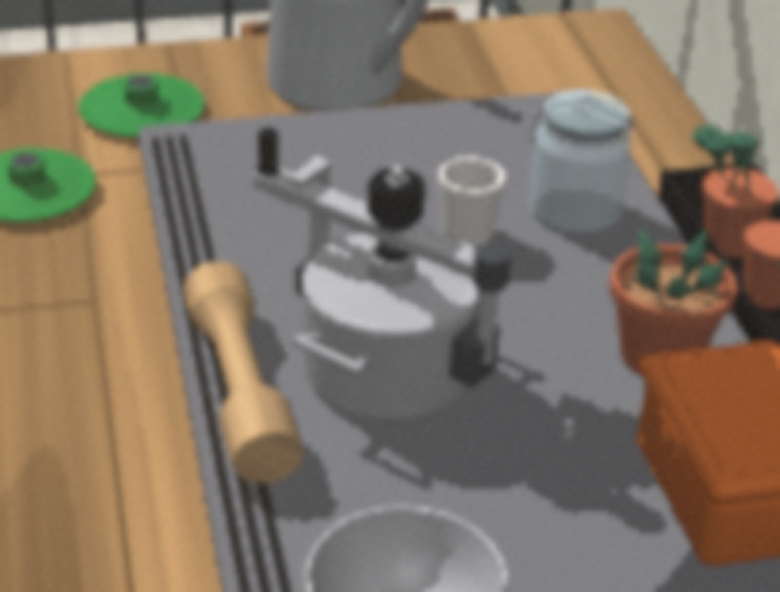

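View pics/top30.png

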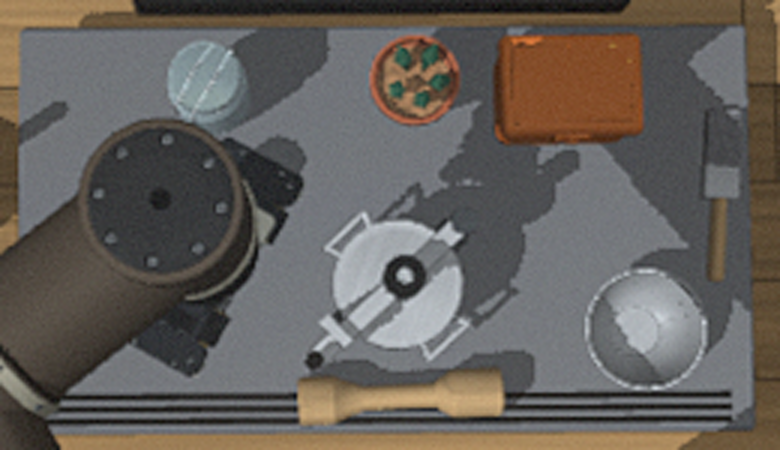

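Both views show the lid level in the pot, the arm home under the hook with the foot on the boss, the bystanders unmoved and the robot clear. I'm handing the job in.

```bash
python3 -c "
from station import *
print(job_done())"
```

```text
the job is handed in; nothing more can be done
None
```

The job is handed in at about 41 s of the 70 s. The pot is closed: the lid is seated, the clamp arm is home against its stop under the hook, and the knob is tightened and let go.

- **Lid:** It came down level at the height I calculated, and the last side and top views show it flat on the pot.
- **Clamp arm:** I pushed it until it stopped moving and the force rose. The last pictures show it under the hook with the foot on the lid's boss.
- **Knob:** I saw three torque drops, near yaw -70°, -94° and -116°, about 22.5° apart as a click should be. I take that as three clicks, but the count comes only from the torque readings. I had no direct view of the ratchet.
- **Bystanders:** They look unmoved in the last pictures, and the robot stood clear.

**Failed or disagreed:**
- **First grasp missed:** The first two tries to grip the lid closed above its boss, because the fingertips are about 25 mm shorter than the description says. The lid was not moved, and I gripped it about 18 mm lower.
- **Pot position:** The top and wrist cameras put the pot about 2 mm apart. I used a position close to the wrist camera's.

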